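# Move the cinnamon sticks from the glass tubes into the round tin

### The arm

A 7-joint arm with a two-finger parallel gripper is mounted at the origin on the work surface. World frame = base frame: x ahead of the robot, y to its left, z up, the work surface at z = 0. Lengths are in m, angles in rad, forces in N, time in s.
With the tool pointing down it reaches from about 0.35 to 0.9 m from the base axis. Payload 8.1 kg.
Tool frame: the origin (TCP) lies midway between the tips of the shut fingers; the grasp point (between the pads) lies arm.hold_point_z behind it (arm.hold_point_z is the distance from the TCP to the grasp point, in m); z points along the fingers, x is the direction in which the jaws open and shut, and the axes are right-handed (so a half turn about z gives the same grasp; the last joint's range is limited). The gripper opens to 92 mm and grips with 3 to 60 N. Pads are 19 mm wide; open, the fingers measure 130 mm over their backs; the gripper's body (75 mm by 190 mm) begins 47 mm behind the grasp point.
Start: joints at [-0.103, 0.434, 0.025, 1.573, -0.012, 1.134, -0.075], TCP at [0.625, -0, 0.227] pointing down, gripper open.
Joint ranges: [-2.62, 2.62], [-0.44, 2.09], [-1.27, 1.32], [0.08, 2.57], [-1.32, 4.46], [0.12, 2], [-2.74, 2.74]. Speed limits (rad/s): [2.22, 2.22, 3.01, 3.01, 3.14, 3.14, 3.14].

### API

Orientations are given as a rotation vector (axis times angle).
In Python, from cell import arm gives the robot as it stands.
- The arm moves only by the shell command python3 -m pendant 'ROWS' [FORCE]. ROWS is JSON, a list of rows, each an object with "dp": the shift along the tool's x, y, z in m, a list of three; "rotation": the turn, a rotation vector about the tool's x, y, z in rad, a list of three; "fingers": the closure, from -1 (fully open) to 1 (shut). In form: [{"dp": [x, y, z], "rotation": [rx, ry, rz], "fingers": fingers}, ...]. A call has 1 to 20 rows; each row is the pose to reach, as a shift and turn from the pose measured when the call began, along the tool's axes at that moment; what a row does not reach only later rows make up. A row lasts 1/8 s, in which the tool goes at most 62.5 mm and 10.7 degrees, less where a joint would pass 70% of its speed; a pose out of reach is approached as far as the arm can. A call with a gripper value outside its range is refused whole. The fingers move at their own pace and stop on an object; FORCE is the grip in N (left out, the last holds). Time passes only in rows, so rows that repeat a pose let the fingers close. It gives the time, the measured TCP pose, the force and the opening at its end, in the units of the state.
- arm.observe(): the state, without advancing time (a new reading comes with each control period).
- arm.get_image(name): name is "scene" or "side" or "wrist"; returns the picture (384x512x3 uint8, blue, green, red); there is no depth.
- arm.camera_params(name): a dict with "camera_matrix" (3x3 intrinsics, pixels), "k1" (the pictures are not rectified: a ray, as slopes to the right and down, at radius r is drawn at 1 + k1 r^2 times it, then the intrinsics apply), "rvec" (rotation vector, rad) and "tvec" (3), from world to camera coordinates, as OpenCV has them. Camera axes: x right, y down, z forward; pixel columns grow to the right and rows downward; lengths in m; the calibration is good to about 2 mm. A picture is of the moment at which its call begins: read the wrist's pose just before it. camera_params takes no time and is no camera call; for the wrist camera it gives the pose at the moment of the call.
- arm.sign_off(): hands the job in, once; it reports no verdict.
The state is a dict: "clock": time; "joints": joint angles; "dq": joint speeds; "joint_efforts": joint torques, N m; "position": TCP position; "ee_rot": TCP orientation; "force": force on the tool from outside, world axes, zero at the start; "ft_torque": the same for the moment, N m; "width": opening from 0.0 (shut) to 1.0 (fully open).
Only numpy, scipy, OpenCV 4.12 (cv2) and the standard library are available. Lean on these libraries where they do the work, as an engineer would, in place of code of your own. Each camera call takes 0.05 s, during which the arm holds its last target.

### The job

Two or three of the open glass tubes on the front acrylic step hold a cinnamon stick: tip each of those tubes mouth-down, low over the drawer floor so that the floor stops the stick, until the stick has slid part-way out, lay the tube back on the front step, take the stick by its exposed end and lay it centred in a free groove of the birch rack in the round tin. When all the sticks are in, set the lid squarely on the tin so that it is seated all round, and press its button fully down. Do not let a stick drop on the drawer floor, do not hold a tube over the tin, leave the tubes lying on the front step and the other things where they are.

Things in the scene. Friction and masses are not known exactly. Their poses are not given: they have to be found in the camera images.
- tier: Clear acrylic tiers fixed on the drawer floor (8 mm above the worktop). Origin: underside, middle of the front edge; x to the back, z up. 290 mm wide. Front step x 0-130 mm, top 16 mm above the drawer floor; second x 130-195, top 44; third x 195-260, top 72. Drawer floor: grippy liner, clear for 150 mm in front. Drawer walls: front (88 mm high) at world x 0.335 m, sides (72 mm) at y -0.44 and 0.44 m.
- tin: Loose round aluminium tin, 190 mm outside, 184 inside, 42 high, 0.45 kg. Origin: centre of underside. Inside (floor 6 mm above origin) a birch rack makes three grooves along the tin's x, at y -40, 0, 40 mm, between four birch ridges (y -60, -20, 20, 60) 13 mm high, 45-degree sides, only 30 mm long (x -15 to 15) so that a stick's ends stay free for fingers. A stick in a groove has its centre 16 mm above origin.
- lid_mid (a point): The tin's lid, loose, 0.19 kg: aluminium flange 192 mm across, 3 thick, over a grey tapering plug (168 mm across below, 177 above, 8 high) that enters the tin. Point: on its axis half-way up the flange, 9.5 mm above the plug's underside; z up. It starts flat on the drawer floor; seated, this point is 43.5 mm above the tin's origin. It is lifted by the press button.
- button_top (a point): Centre of the top of the steel press button in the middle of the lid: a cylinder of 34 mm diameter that stands 22 mm above the flange while up (it is then the lid's knob) and 14 mm when pressed down.
- lid_button (a joint): Travel of the lid's press button: 0 m up (as it starts), 0.008 m fully down (sealed). It needs about 4 N and stays down where it is left.
- tube0_mid (a point): Glass tube 0, loose, 0.12 kg, eight-sided, 140 mm long, 34 across flats, bore 28, closed at one end (6 mm thick), open at the other. Starts lying on the front step. Point: centre of the tube, on its axis, 17 mm above its underside; x runs along it from the mouth (-70 mm, towards the robot, standing 11 to 24 mm out past the step's front edge) to the closed end (+70 mm).
- tube0_mouth (a point): Centre of the open mouth of glass tube 0 (70 mm along -x from its centre); axes as the tube's.
- stick0_mid (a point): Cinnamon stick, stiff brown rod 110 mm long, 20 mm across, 25 g; absent (None) in some starts. Starts inside glass tube 0 on its lower wall, wholly inside by 8 mm or more. Point: its centre; x along it. It slides in the tube once the mouth is tipped down by more than some 15 to 22 degrees (friction about 0.33) and lies still in it below 10 degrees.
- tube1_mid (a point): Glass tube 1, loose, 0.12 kg, eight-sided, 140 mm long, 34 across flats, bore 28, closed at one end (6 mm thick), open at the other. Starts lying on the front step. Point: centre of the tube, on its axis, 17 mm above its underside; x runs along it from the mouth (-70 mm, towards the robot, standing 11 to 24 mm out past the step's front edge) to the closed end (+70 mm).
- tube1_mouth (a point): Centre of the open mouth of glass tube 1 (70 mm along -x from its centre); axes as the tube's.
- stick1_mid (a point): Cinnamon stick, stiff brown rod 110 mm long, 20 mm across, 25 g; absent (None) in some starts. Starts inside glass tube 1 on its lower wall, wholly inside by 8 mm or more. Point: its centre; x along it. It slides in the tube once the mouth is tipped down by more than some 15 to 22 degrees (friction about 0.33) and lies still in it below 10 degrees.
- tube2_mid (a point): Glass tube 2, loose, 0.12 kg, eight-sided, 140 mm long, 34 across flats, bore 28, closed at one end (6 mm thick), open at the other. Starts lying on the front step. Point: centre of the tube, on its axis, 17 mm above its underside; x runs along it from the mouth (-70 mm, towards the robot, standing 11 to 24 mm out past the step's front edge) to the closed end (+70 mm).
- tube2_mouth (a point): Centre of the open mouth of glass tube 2 (70 mm along -x from its centre); axes as the tube's.
- stick2_mid (a point): Cinnamon stick, stiff brown rod 110 mm long, 20 mm across, 25 g; absent (None) in some starts. Starts inside glass tube 2 on its lower wall, wholly inside by 8 mm or more. Point: its centre; x along it. It slides in the tube once the mouth is tipped down by more than some 15 to 22 degrees (friction about 0.33) and lies still in it below 10 degrees.
- capped0: Bystander: capped glass spice tube, 41 mm across, 150 mm tall, standing on the third step. Origin: centre of its underside.
- cap0: Bystander: stainless cap with cork lining, 43 mm across, 22 mm high, lying on the second step. Origin: centre of its underside.
- capped1: Bystander: capped glass spice tube, 41 mm across, 150 mm tall, standing on the third step. Origin: centre of its underside.
- cap1: Bystander: stainless cap with cork lining, 43 mm across, 22 mm high, lying on the second step. Origin: centre of its underside.
- scoop: Bystander: green silicone pinch scoop, 125 mm long, 40 mm wide, 20 mm high, on the drawer floor behind the tin or the lid. Origin: its underside, about the middle; x along it.
- spoon: Bystander: short birch spoon, 130 mm long, on the drawer floor behind the tin or the lid. Origin: its underside; x along it.
Mind the look-alikes: they are no part of the job. What is shaped like the part that bears lid_mid but red is not meant.

How it is judged:
By the outcome, as a careful person would: the job done as asked, in the order asked, and still so for the second after the job is handed in, with the robot touching nothing.
Of stick0, stick1, stick2 only 2 to 3 are there at a start; the rules pass over those that are not, and their reading is None.
At some moment in a run one of tin, lid may be knocked a few centimetres aside while the robot is not near it.
It also fails if it takes over 210 s, if anything falls off the work surface, if the arm or the gripper's body presses on something with over 40 N, if the wrist force passes 120 N, or if a joint passes its speed limit or range.

## Working session

There is one attempt and no reset: what is moved stays moved. The work goes in short steps, Python scripts to look and compute and a shell command to move; the robot and the scene stay as the last step left them, time stands still between calls to the robot, and variables do not carry over. Pictures are saved under pics/ and viewed, and the job is handed in when it is done.

```bash
ls; mkdir -p pics
python3 - <<'E'
from cell import arm
import cv2
s=arm.observe();print(s, arm.hold_point_z)
for n in("scene","side","wrist"):
    p=arm.camera_params(n);print(n,p)
    cv2.imwrite(f"pics/a_{n}.png",arm.get_image(n))
E
```

```text
pics
{'clock': 0.0, 'joints': array([-0.10257868,  0.43522412,  0.02496993,  1.57410889, -0.01157601,
        1.13397815, -0.07511432]), 'dq': array([-6.13301007e-04, -7.37947950e-04,  7.87399746e-04,  9.18999793e-06,
       -1.36397294e-03,  7.69104845e-05,  7.98499305e-04]), 'joint_efforts': array([ 3.89017032e-04, -6.67853522e+01,  9.84863900e-01, -3.14464223e+01,
       -6.05165795e-02,  4.27553023e-02,  1.12382318e-04]), 'position': array([ 6.24488442e-01, -7.71091383e-05,  2.25939666e-01]), 'ee_rot': array([ 3.14142834e+00, -1.45526969e-04, -2.45897217e-03]), 'force': array([ 0.89123332,  0.31732273, -0.26921526]), 'ft_torque': array([ 0.03372048, -0.01466169,  0.00562435]), 'width': 0.9989650610064496} 0.0188
scene {'camera_matrix': array([[367.28943023,   0.        , 256.57453776],
       [  0.        , 367.28943023, 191.7970136 ],
       [  0.        ,   0.        ,   1.        ]]), 'k1': 0.013603351709839104, 'rvec': array([ 2.24381116,  0.78519746, -0.34844151]), 'tvec': array([-0.37892685, -0.15747191,  1.21960351])}
side {'camera_matrix': array([[362.00601748,   0.        , 255.45394714],
       [  0.        , 362.00601748, 189.00079329],
       [  0.        ,   0.        ,   1.        ]]), 'k1': 0.004310536546553665, 'rvec': array([ 0.39849668, -2.68450776,  1.30100361]), 'tvec': array([0.45635324, 0.15290286, 1.13810546])}
wrist {'camera_matrix': array([[269.69664917,   0.        , 252.05431311],
       [  0.        , 269.69664917, 190.36036054],
       [  0.        ,   0.        ,   1.        ]]), 'k1': -0.025236186882884367, 'rvec': array([-2.89510777e+00,  3.94859761e-04,  3.38171650e-03]), 'tvec': array([-0.62408865, -0.03079491,  0.38980033])}
```

View pics/a_scene.png

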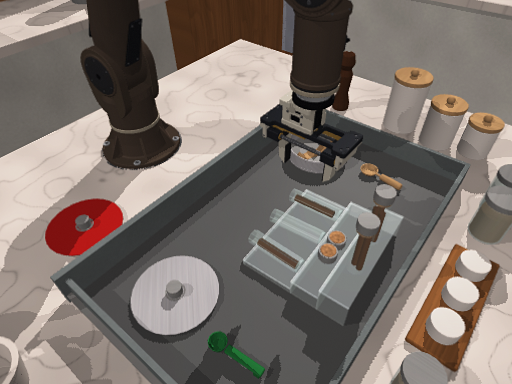

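View pics/a_side.png

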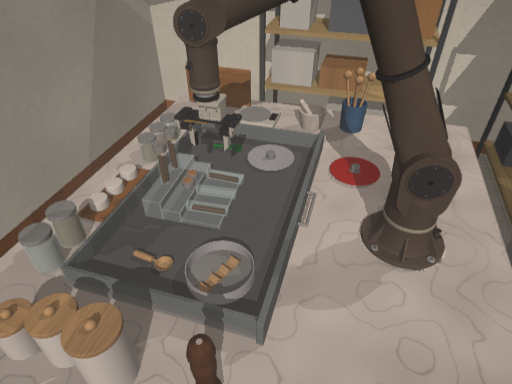

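View pics/a_wrist.png

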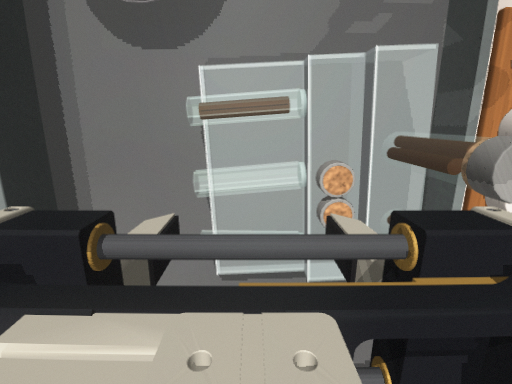

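```bash
cat > h.py <<'E'
import numpy as np, cv2
from scipy.spatial.transform import Rotation as R
from cell import arm
def cam(n):
    p=arm.camera_params(n); p['R']=R.from_rotvec(p['rvec']).as_matrix(); p['C']=-p['R'].T@p['tvec']; return p
def ray(p,uv):
    K=p['camera_matrix']; d=np.array([(uv[0]-K[0,2])/K[0,0],(uv[1]-K[1,2])/K[1,1]]); x=d.copy()
    for _ in range(20): x=d/(1+p['k1']*(x@x))
    return p['C'], p['R'].T@np.r_[x,1]
def plane(p,uv,z):
    c,d=ray(p,uv); return c+d*(z-c[2])/d[2]
def proj(p,X):
    q=p['R']@np.asarray(X,float)+p['tvec']; x=q[:2]/q[2]; x=x*(1+p['k1']*(x@x)); K=p['camera_matrix']
    return np.array([K[0,0]*x[0]+K[0,2],K[1,1]*x[1]+K[1,2]])
def tri(obs):
    A=np.zeros((3,3));b=np.zeros(3)
    for p,uv in obs:
        c,d=ray(p,uv); d=d/np.linalg.norm(d); M=np.eye(3)-np.outer(d,d); A+=M;b+=M@c
    return np.linalg.solve(A,b)
def go(pos,Rt,s=None):
    """shift/turn in tool axes to reach world pos / rotation matrix Rt"""
    s=s or arm.observe(); R0=R.from_rotvec(s['ee_rot']).as_matrix()
    return R0.T@(np.asarray(pos)-s['position']), R.from_matrix(R0.T@Rt).as_rotvec()
def crop(im,x0,y0,w,h,f,name): cv2.imwrite(name,cv2.resize(im[y0:y0+h,x0:x0+w],None,fx=f,fy=f,interpolation=cv2.INTER_CUBIC))
E
python3 - <<'E'
from h import *
for n in("scene","side","wrist"):
    p=cam(n);print(n,p['C'].round(3),p['R'][2].round(3))
s=cam("scene");im=cv2.imread("pics/a_scene.png")
crop(im,230,170,190,150,4,"pics/b1.png")
crop(cv2.imread("pics/a_wrist.png"),170,20,300,225,2.6,"pics/b2.png")
# lid scene
g=cv2.cvtColor(im,cv2.COLOR_BGR2HSV)
print(proj(s,[.625,0,.227]))
E
```

```text
scene [ 0.919 -0.516  0.739] [-0.456  0.547 -0.703]
side [0.2   0.897 0.826] [ 0.231 -0.75  -0.619]
wrist [0.625 0.065 0.384] [-0.002 -0.244 -0.97 ]
[305.67334117 168.92700075]
```

View pics/b1.png

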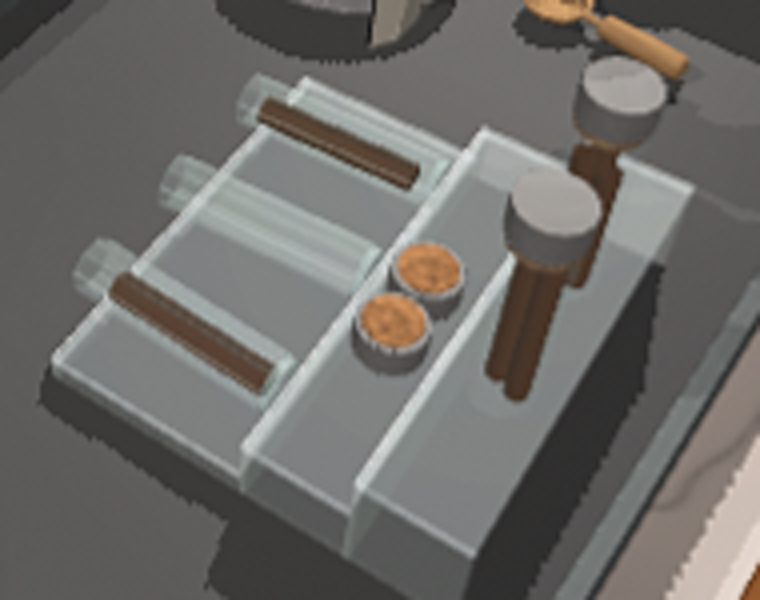

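View pics/b2.png

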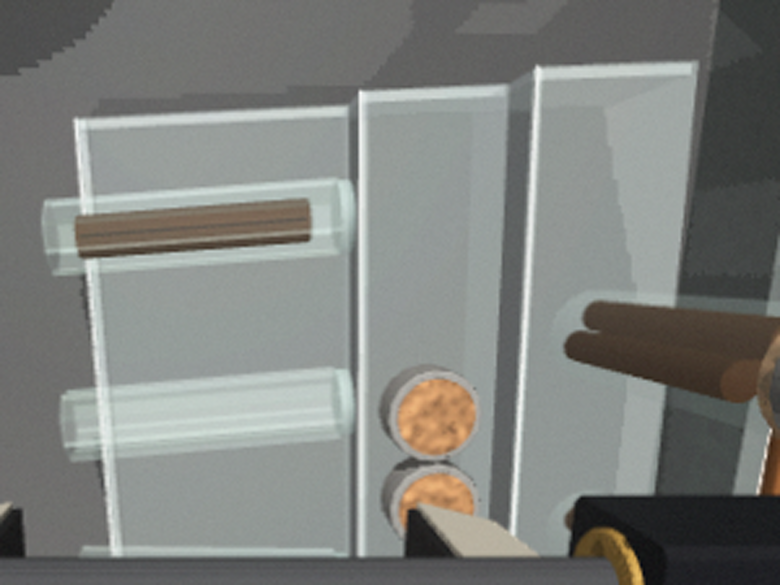

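Run:
```python
from h import *
s=cam("scene");w=cam("wrist")
print(s['R'].round(2))
for uv in [(175,290),(315,160)]: print(plane(s,uv,.02))
print("sceneTier FL, FR", plane(s,(230+55/4,170+362/4),.024),plane(s,(230+302/4,170+78/4),.024))
f=2.6
print("wristTier",plane(w,(170+80/f,20+120/f),.024),plane(w,(170+115/f,20+555/f),.024))
print("tubeA mouth/end wrist",plane(w,(170+52/f,20+238/f),.041),plane(w,(170+345/f,20+212/f),.041))
print("tubeB",plane(w,(170+70/f,20+427/f),.041),plane(w,(170+345/f,20+400/f),.041))
print("scene tube near",plane(s,(230+90/4,170+270/4),.041),plane(s,(230+278/4,170+375/4),.041))
print("scene tube mid",plane(s,(230+178/4,170+185/4),.041),plane(s,(230+365/4,170+272/4),.041))
print("scene tube far",plane(s,(230+255/4,170+100/4),.041),plane(s,(230+432/4,170+180/4),.041))
```

```text
[[ 0.78  0.63 -0.02]
 [ 0.43 -0.55 -0.71]
 [-0.46  0.55 -0.7 ]]
[ 0.5041625  -0.30575005  0.02      ]
[0.5057589  0.26028218 0.02      ]
sceneTier FL, FR [ 0.57456051 -0.15498462  0.024     ] [0.55630822 0.13152646 0.024     ]
wristTier [0.56065265 0.13332266 0.024     ] [ 0.56985626 -0.08959372  0.024     ]
tubeA mouth/end wrist [0.54820253 0.07828268 0.041     ] [0.68590055 0.08988058 0.041     ]
tubeB [ 0.55224691 -0.01318432  0.041     ] [6.89780218e-01 5.70946910e-04 4.10000000e-02]
scene tube near [ 0.55642688 -0.10015661  0.041     ] [ 0.68691676 -0.09230627  0.041     ]
scene tube mid [ 0.55703599 -0.01313924  0.041     ] [6.86433349e-01 4.68602182e-04 4.10000000e-02]
scene tube far [0.55191976 0.07922007 0.041     ] [0.68061762 0.08939466 0.041     ]
```

```bash
python3 -m pendant '[{"dp":[0,0,0],"rotation":[0,0,-0.18],"fingers":-1},{"dp":[0,0,0],"rotation":[0,0,-0.36],"fingers":-1},{"dp":[0,-0.02,0],"rotation":[0,0,-0.54],"fingers":-1},{"dp":[0,-0.04,0.02],"rotation":[0,0,-0.72],"fingers":-1},{"dp":[-0.004,-0.06,0.04],"rotation":[0,0,-0.9],"fingers":-1},{"dp":[-0.008,-0.084,0.06],"rotation":[0,0,-1.08],"fingers":-1},{"dp":[-0.008,-0.084,0.08],"rotation":[0,0,-1.26],"fingers":-1},{"dp":[-0.008,-0.084,0.08],"rotation":[0,0,-1.44],"fingers":-1},{"dp":[-0.008,-0.084,0.08],"rotation":[0,0,-1.62],"fingers":-1},{"dp":[-0.008,-0.084,0.08],"rotation":[0,0,-1.653],"fingers":-1},{"dp":[-0.008,-0.084,0.08],"rotation":[0,0,-1.653],"fingers":-1}]' 20
python3 - <<'E'
from h import *
for n in("scene","side","wrist"):
    cv2.imwrite(f"pics/c_{n}.png",arm.get_image(n))
s=arm.observe();print(s['position'],R.from_rotvec(s['ee_rot']).as_matrix().round(3),s['joints'].round(2))
im=cv2.imread("pics/c_scene.png");crop(im,230,130,190,150,4,"pics/c1.png")
im=cv2.imread("pics/c_side.png");crop(im,130,100,200,150,4,"pics/c2.png")
E
```

```text
clock: 1.52
position: [0.6164, 0.0838, 0.146]
ee_rot: [-2.131, -2.306, 0.002]
force: [0.3, 0.4, -0.4]
width: 0.996
[0.61649549 0.08398777 0.14615288] [[-0.08   0.997 -0.001]
 [ 0.997  0.08  -0.   ]
 [-0.    -0.001 -1.   ]] [ 0.03  0.54 -0.37  1.65  0.22  1.    1.24]
```

View pics/c1.png

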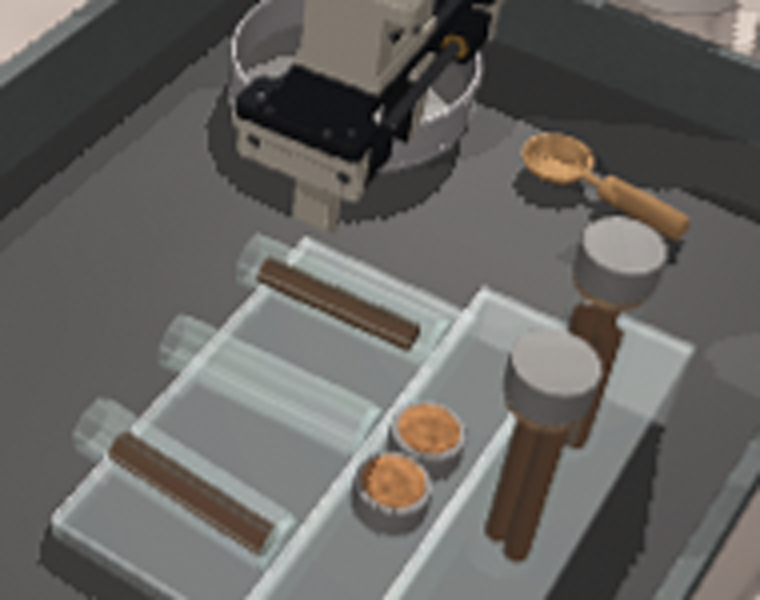

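View pics/c2.png

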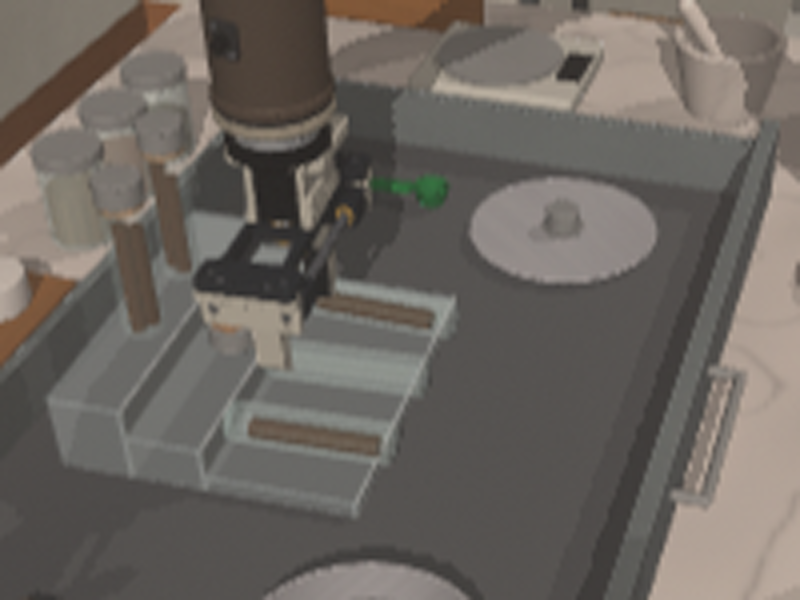

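View pics/c_wrist.png

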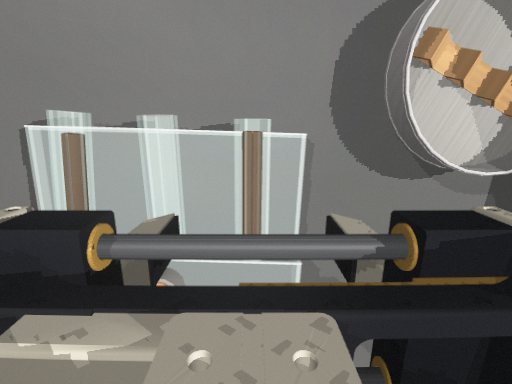

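Run:
```python
from h import *
w=cam("wrist");im=cv2.imread("pics/c_wrist.png");crop(im,20,20,492,200,1.6,"pics/c3.png")
for a in [(253,122),(252,200),(158,117),(163,200),(69,114),(77,205)]: print(a,plane(w,a,.041).round(4))
for a in [(235,122),(271,122)]: print(a,plane(w,a,.041).round(4))
```

```text
(253, 122) [0.5508 0.0794 0.041 ]
(252, 200) [0.6275 0.0845 0.041 ]
(158, 117) [ 0.5531 -0.0107  0.041 ]
(163, 200) [ 0.6347 -0.0058  0.041 ]
(69, 114) [ 0.5566 -0.096   0.041 ]
(77, 205) [ 0.6473 -0.095   0.041 ]
(235, 122) [0.5521 0.0623 0.041 ]
(271, 122) [0.5494 0.0964 0.041 ]
```

View pics/c3.png

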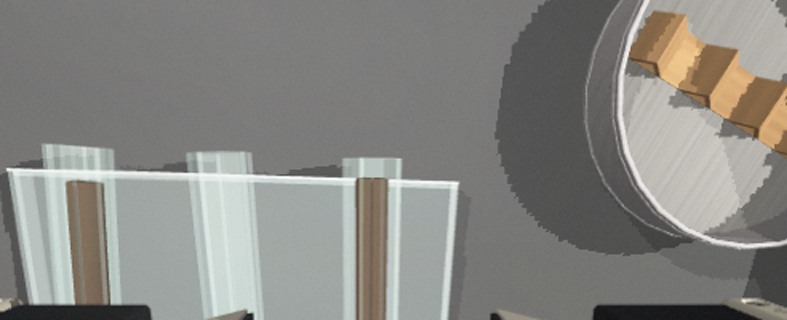

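```bash
python3 -m pendant '[{"dp":[0,0.002,0.05],"rotation":[0,0,0],"fingers":-1},{"dp":[0,0.003,0.09],"rotation":[0,0,0],"fingers":-1},{"dp":[0,0.003,0.11],"rotation":[0,0,0],"fingers":-1},{"dp":[0,0.003,0.118],"rotation":[0,0,0],"fingers":-1},{"dp":[0,0.003,0.118],"rotation":[0,0,0],"fingers":-1}]' 20
python3 -m pendant '[{"dp":[0,0,0],"rotation":[0,0,0],"fingers":1},{"dp":[0,0,0],"rotation":[0,0,0],"fingers":1},{"dp":[0,0,0],"rotation":[0,0,0],"fingers":1},{"dp":[0,0,0],"rotation":[0,0,0],"fingers":1},{"dp":[0,0,0],"rotation":[0,0,0],"fingers":1},{"dp":[0,0,0],"rotation":[0,0,0],"fingers":1}]' 20
```

```text
clock: 2.3
position: [0.6198, 0.0844, 0.0287]
ee_rot: [-2.131, -2.308, 0.001]
force: [-0.5, -0.2, -0.0]
width: 0.999
clock: 3.05
position: [0.6198, 0.0844, 0.0287]
ee_rot: [-2.131, -2.308, 0.001]
force: [-0.1, -0.2, 0.1]
width: 0.399
```

```bash
python3 -m pendant '[{"dp":[0,0,0],"rotation":[0,0,0],"fingers":1},{"dp":[0,0,0],"rotation":[0,0,0],"fingers":1},{"dp":[0,0,-0.02],"rotation":[0,0,0],"fingers":1},{"dp":[0,-0.012,-0.034],"rotation":[0,0,0],"fingers":1},{"dp":[0,-0.022,-0.036],"rotation":[0,0,0],"fingers":1},{"dp":[0,-0.022,-0.036],"rotation":[0,0,0],"fingers":1}]'
python3 - <<'E'
from h import *
for n in("scene","wrist"):
    cv2.imwrite(f"pics/d_{n}.png",arm.get_image(n))
im=cv2.imread("pics/d_scene.png");crop(im,230,130,190,150,4,"pics/d1.png")
print(proj(cam("scene"),arm.observe()['position']))
E
```

```text
clock: 3.8
position: [0.5968, 0.0825, 0.0651]
ee_rot: [-2.13, -2.309, 0.001]
force: [0.5, 1.0, -2.0]
width: 0.366
[309.57962813 195.59685549]
```

View pics/d1.png

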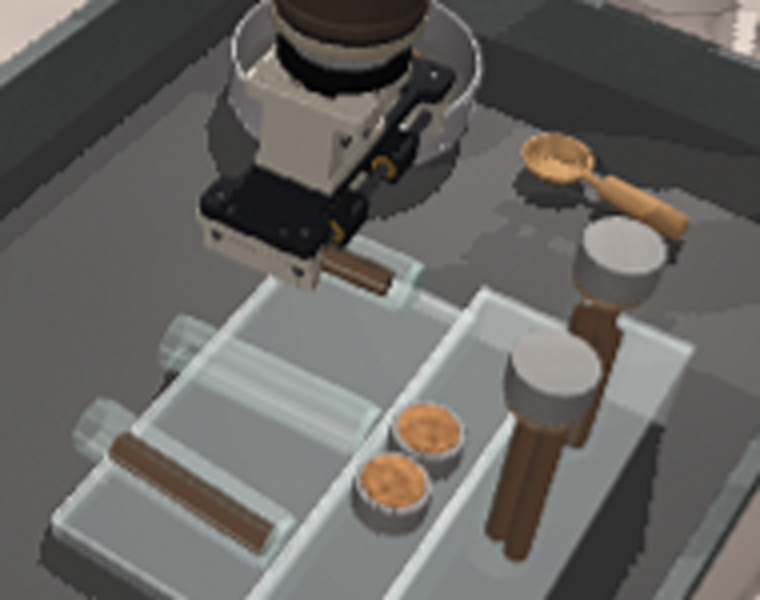

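View pics/d_wrist.png

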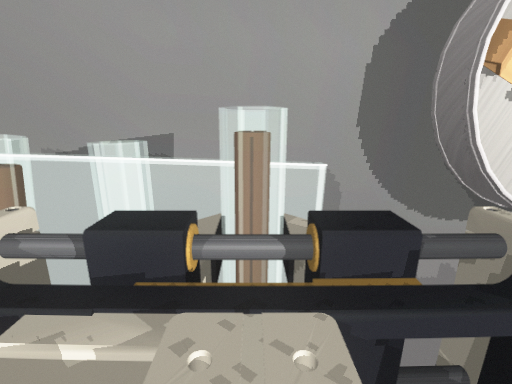

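```bash
python3 -m pendant '[{"dp":[0,0.002,-0.001],"rotation":[-0.18,0,0],"fingers":1},{"dp":[0,0.004,-0.001],"rotation":[-0.36,0,0],"fingers":1},{"dp":[0,0.006,-0.002],"rotation":[-0.524,0,0],"fingers":1},{"dp":[0,0.006,-0.002],"rotation":[-0.524,0,0],"fingers":1},{"dp":[0,0.006,-0.002],"rotation":[-0.524,0,0],"fingers":1},{"dp":[0,0.006,-0.002],"rotation":[-0.524,0,0],"fingers":1}]'
python3 - <<'E'
from h import *
for n in("side","wrist"):
    cv2.imwrite(f"pics/e_{n}.png",arm.get_image(n))
im=cv2.imread("pics/e_side.png");crop(im,130,100,200,150,4,"pics/e1.png")
E
```

```text
clock: 4.65
position: [0.608, 0.0695, 0.0662]
ee_rot: [1.868, 2.004, 0.473]
force: [0.9, -0.1, -1.4]
width: 0.368
```

View pics/e1.png

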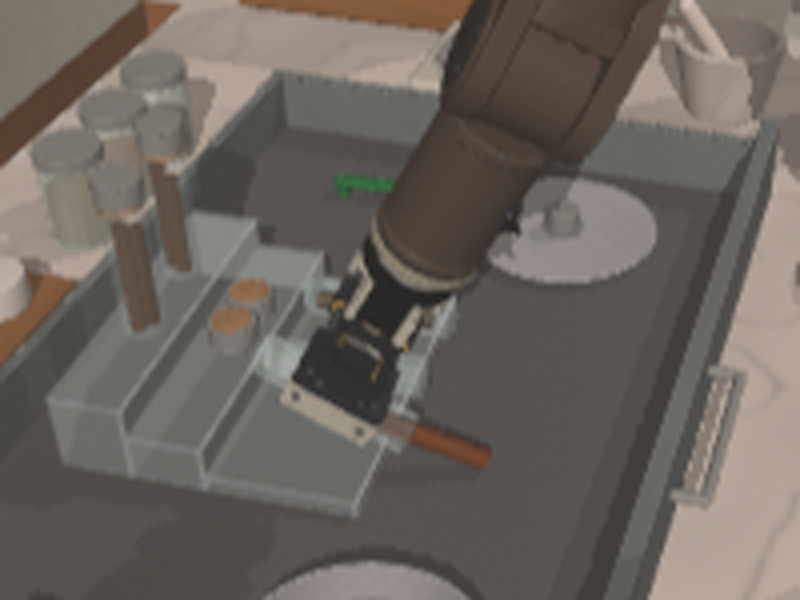

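View pics/e_wrist.png

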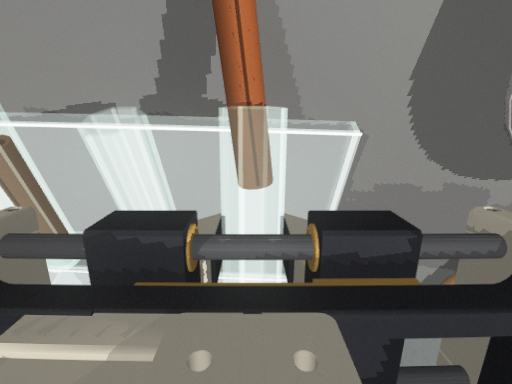

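```bash
cat >> h.py <<'E'
def tplane(p,uv,zt,s):
    "ray onto plane tool z=zt; returns tool coordinates"
    R0=R.from_rotvec(s['ee_rot']).as_matrix(); c,d=ray(p,uv); c=R0.T@(c-s['position']); d=R0.T@d
    return c+d*(zt-c[2])/d[2]
E
python3 - <<'E'
from h import *
s=arm.observe();w=cam("wrist")
print(s['position'],R.from_rotvec(s['ee_rot']).as_matrix().round(3),s['joints'].round(3))
for a,z in [((253,108),-.012),((257,183),-.008),((220,108),-.012),((286,108),-.012)]: print(a,tplane(w,a,z,s).round(4))
t=tri([(w,(235,0)),])if 0 else None
S=cam("side"); print("tip side", plane(S,(130+490/4,100+457/4),.018), "stick at mouth",plane(S,(130+415/4,100+432/4),.04))
E
```

```text
[0.60712277 0.0696526  0.06571395] [[-0.063  0.878  0.475]
 [ 0.997  0.072  0.   ]
 [-0.034  0.474 -0.88 ]] [-0.109  0.461 -0.22   2.215  1.606  0.23  -0.191]
(253, 108) [ 0.0002 -0.0724 -0.012 ]
(257, 183) [ 0.0026 -0.0316 -0.008 ]
(220, 108) [-0.0169 -0.0724 -0.012 ]
(286, 108) [ 0.0174 -0.0724 -0.012 ]
tip side [0.47233958 0.04908374 0.018     ] stick at mouth [0.53310385 0.06082537 0.04      ]
```

```bash
python3 -m pendant '[{"dp":[0,-0.006,0.001],"rotation":[0.04,0,0],"fingers":1},{"dp":[0,-0.013,0.0015],"rotation":[0.08,0,0],"fingers":1},{"dp":[0,-0.019,0.0025],"rotation":[0.115,0,0],"fingers":1},{"dp":[0,-0.0255,0.0032],"rotation":[0.15,0,0],"fingers":1},{"dp":[0,-0.0255,0.0032],"rotation":[0.15,0,0],"fingers":1}]'
python3 - <<'E'
from h import *
s=arm.observe();w=cam("wrist")
for n in("wrist","side"):
    cv2.imwrite(f"pics/f_{n}.png",arm.get_image(n))
print(s['position'],R.from_rotvec(s['ee_rot']).as_matrix().round(3),s['joints'].round(3))
im=cv2.imread("pics/f_side.png");crop(im,130,100,200,150,4,"pics/f1.png")
E
```

```text
clock: 5.38
position: [0.5864, 0.0677, 0.0505]
ee_rot: [1.956, 2.094, 0.329]
force: [-0.2, -0.1, -0.5]
width: 0.369
[0.58642836 0.06774589 0.05049246] [[-0.062  0.939  0.337]
 [ 0.998  0.07  -0.01 ]
 [-0.033  0.336 -0.941]] [ 0.013  0.496 -0.365  2.13   0.939  0.342  0.492]
```

View pics/f_wrist.png

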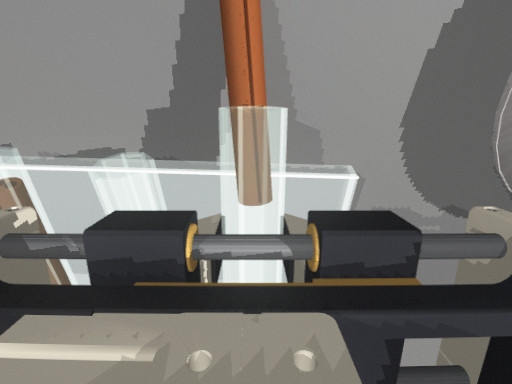

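View pics/f1.png

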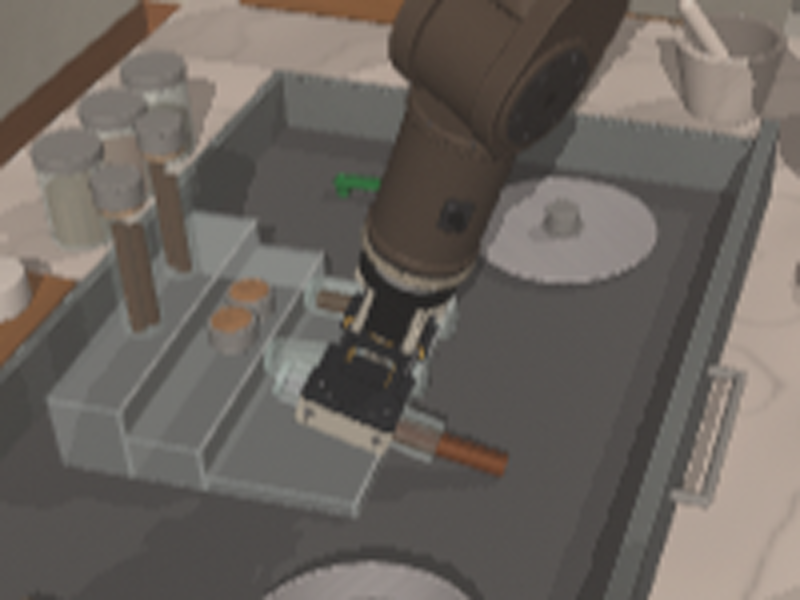

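```bash
python3 -m pendant '[{"dp":[0,-0.005,0.002],"rotation":[0.03,0,0],"fingers":1},{"dp":[0,-0.010,0.0035],"rotation":[0.06,0,0],"fingers":1},{"dp":[0,-0.015,0.0044],"rotation":[0.082,0,0],"fingers":1},{"dp":[0,-0.02,0.0044],"rotation":[0.082,0,0],"fingers":1},{"dp":[0,-0.02,0.0044],"rotation":[0.082,0,0],"fingers":1}]'
python3 - <<'E'
from h import *
s=arm.observe();w=cam("wrist")
for n in("wrist","side"):
    cv2.imwrite(f"pics/g_{n}.png",arm.get_image(n))
print(s['position'],R.from_rotvec(s['ee_rot']).as_matrix().round(3),s['joints'].round(3))
im=cv2.imread("pics/g_side.png");crop(im,130,100,200,150,4,"pics/g1.png")
E
```

```text
clock: 6.1
position: [0.5684, 0.0663, 0.0396]
ee_rot: [1.999, 2.139, 0.247]
force: [-0.0, -0.1, -0.6]
width: 0.368
[0.56839864 0.06627136 0.03955541] [[-0.063  0.964  0.26 ]
 [ 0.997  0.07  -0.016]
 [-0.034  0.258 -0.965]] [ 0.082  0.526 -0.456  2.101  0.826  0.432  0.611]
```

View pics/g_wrist.png

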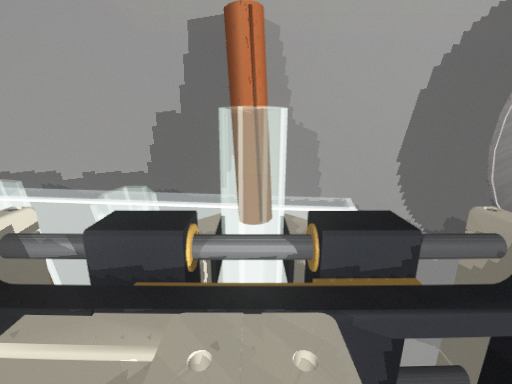

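```bash
cat >> h.py <<'E'
def down(yaw): # tool x at yaw+90deg, y at yaw
    c,s_=np.cos(yaw),np.sin(yaw); return np.array([[-s_,c,0],[c,s_,0],[0,0,-1]]).astype(float)
E
python3 - <<'E'
from h import *
print(go([.575,.072,.060],down(.08)))
E
```

```text
(array([ 0.0045396 ,  0.01148682, -0.01798427]), array([ 0.26161977,  0.03566794, -0.01211208]))
```

```bash
python3 -m pendant '[{"dp":[0.002,0.005,-0.005],"rotation":[0.15,0.018,-0.006],"fingers":1},{"dp":[0.0045,0.0095,-0.012],"rotation":[0.262,0.036,-0.012],"fingers":1},{"dp":[0.0045,0.0115,-0.018],"rotation":[0.262,0.036,-0.012],"fingers":1},{"dp":[0.0045,0.0115,-0.018],"rotation":[0.262,0.036,-0.012],"fingers":1}]'
python3 - <<'E'
from h import *
cv2.imwrite(f"pics/i_wrist.png",arm.get_image("wrist"))
print(go([.614,.084,.060],down(.08)))
print(go([.614,.084,.029],down(.08)))
E
```

```text
clock: 6.7
position: [0.5747, 0.072, 0.06]
ee_rot: [2.13, 2.308, 0.001]
force: [0.1, -0.4, -1.5]
width: 0.367
(array([ 0.00883713,  0.04072458, -0.00017089]), array([0.00072269, 0.00084315, 0.00065244]))
(array([0.00886327, 0.04070218, 0.03082909]), array([0.00072269, 0.00084315, 0.00065244]))
```

View pics/i_wrist.png

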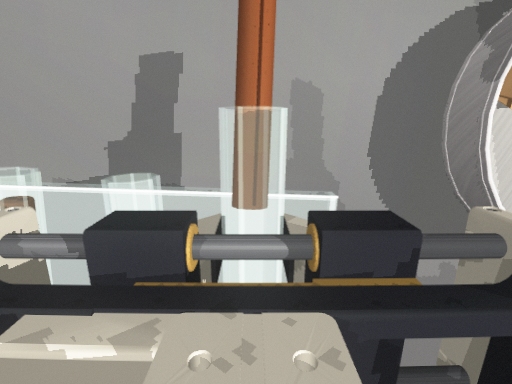

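```bash
python3 -m pendant '[{"dp":[0.002,0.006,0],"rotation":[0,0,0],"fingers":1},{"dp":[0.004,0.016,0],"rotation":[0,0,0],"fingers":1},{"dp":[0.007,0.028,0],"rotation":[0,0,0],"fingers":1},{"dp":[0.009,0.037,0.002],"rotation":[0,0,0],"fingers":1},{"dp":[0.009,0.0407,0.010],"rotation":[0,0,0],"fingers":1},{"dp":[0.009,0.0407,0.019],"rotation":[0,0,0],"fingers":1},{"dp":[0.009,0.0407,0.026],"rotation":[0,0,0],"fingers":1},{"dp":[0.009,0.0407,0.0305],"rotation":[0,0,0],"fingers":1},{"dp":[0.009,0.0407,0.0308],"rotation":[0,0,0],"fingers":1},{"dp":[0.009,0.0407,0.0308],"rotation":[0,0,0],"fingers":1}]'
python3 - <<'E'
from h import *
for n in("wrist","scene","side"): cv2.imwrite(f"pics/j_{n}.png",arm.get_image(n))
im=cv2.imread("pics/j_side.png");crop(im,130,100,200,150,4,"pics/j1.png")
E
```

```text
clock: 8.0
position: [0.6139, 0.0842, 0.0291]
ee_rot: [2.129, 2.308, 0.0]
force: [0.3, 0.3, -1.3]
width: 0.368
```

View pics/j_wrist.png

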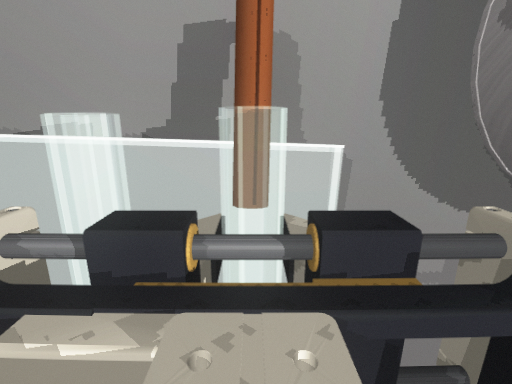

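View pics/j1.png

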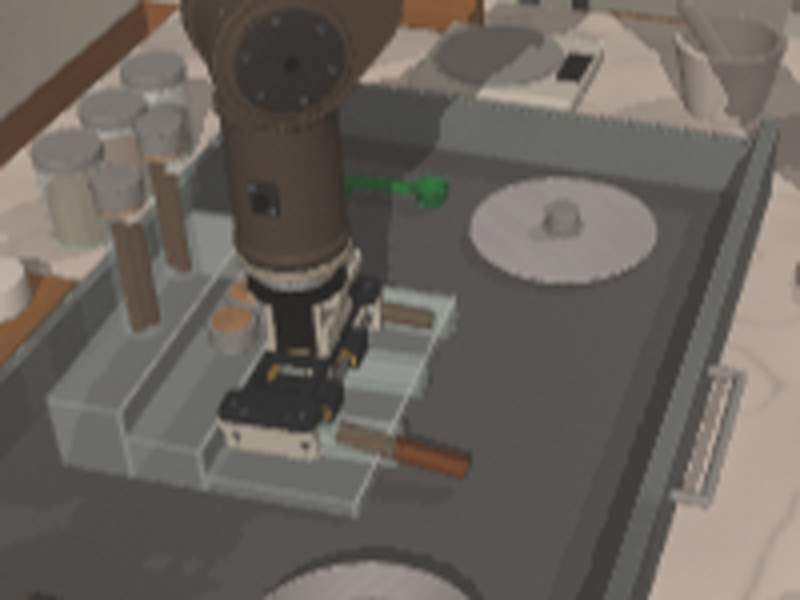

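```bash
python3 -m pendant '[{"dp":[0,0,0.0006],"rotation":[0,0,0],"fingers":1},{"dp":[0,0,0.0006],"rotation":[0,0,0],"fingers":1},{"dp":[0,0,0.0006],"rotation":[0,0,0],"fingers":-0.6},{"dp":[0,0,0.0006],"rotation":[0,0,0],"fingers":-0.6},{"dp":[0,0,0.0006],"rotation":[0,0,0],"fingers":-0.6},{"dp":[0,0,0.0006],"rotation":[0,0,0],"fingers":-0.6},{"dp":[0,0,-0.02],"rotation":[0,0,0],"fingers":-0.6},{"dp":[0,0,-0.06],"rotation":[0,0,0],"fingers":-0.6},{"dp":[0,0.0,-0.10],"rotation":[0,0,0],"fingers":-0.6},{"dp":[0,-0.02,-0.12],"rotation":[0,0,0],"fingers":-0.6},{"dp":[0,-0.02,-0.12],"rotation":[0,0,0],"fingers":-0.6}]'
python3 - <<'E'
from h import *
for n in("wrist","scene","side"): cv2.imwrite(f"pics/k_{n}.png",arm.get_image(n))
im=cv2.imread("pics/k_side.png");crop(im,130,100,200,150,4,"pics/k1.png")
im=cv2.imread("pics/k_scene.png");crop(im,230,130,190,150,4,"pics/k2.png")
E
```

```text
clock: 9.52
position: [0.5943, 0.0833, 0.1523]
ee_rot: [2.127, 2.307, 0.005]
force: [0.4, -0.5, -0.4]
width: 0.799
```

View pics/k_wrist.png

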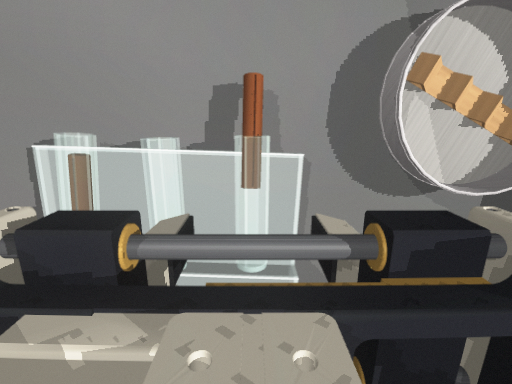

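View pics/k1.png

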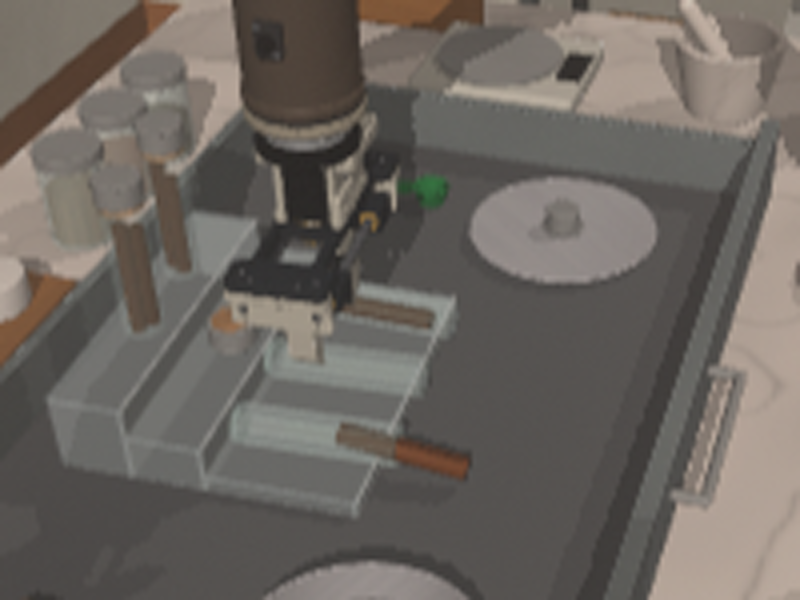

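View pics/k2.png

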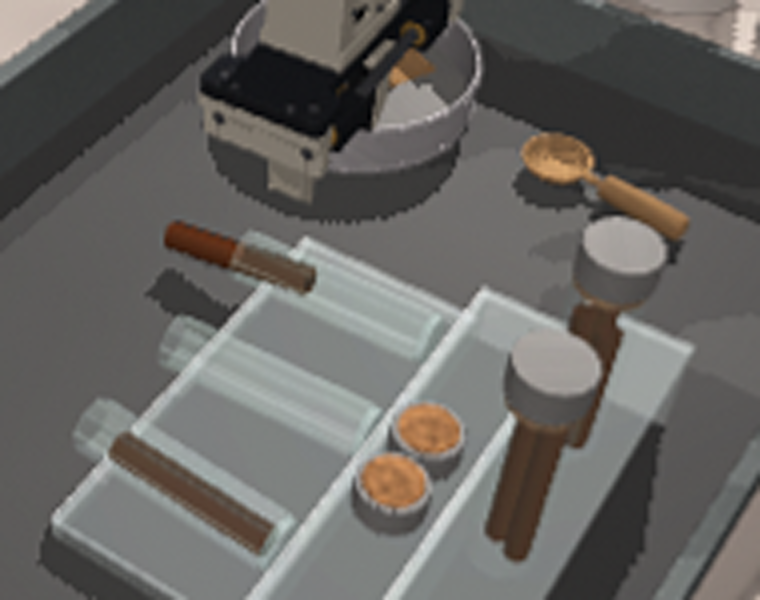

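Run:
```python
from h import *
s=arm.observe();w=cam("wrist");S=cam("side");C=cam("scene")
print(s['position'])
print("tip",plane(w,(253,74),.047), "inner",plane(w,(251,188),.047),"mouth",plane(w,(252,136),.041))
print("tri",tri([(w,(253,74)),(S,(130+467/4,100+467/4)),(C,(230+170/4,130+236/4))]))
for p in [(.49,.0745,.037),(.49,.0745,.047)]: print(proj(w,p),proj(S,p),proj(C,p))
```

```text
[0.59420647 0.08234062 0.14910431]
tip [0.48670847 0.07417856 0.047     ] inner [0.59222175 0.0807213  0.047     ] mouth [0.5418933  0.07768022 0.041     ]
tri [0.48384346 0.07442079 0.02625431]
[253.03772873  79.61310161] [244.90691354 213.90094889] [274.15155357 187.14936193]
[253.06104463  77.8976801 ] [244.8404961  211.59606046] [274.21813337 184.51420879]
```

```bash
cat >> h.py <<'E'
def tip(yaw,th): # tube-tipping pose: tool z leans forward by th
    return down(yaw)@R.from_rotvec([-th,0,0]).as_matrix()
E
python3 - <<'E'
from h import *
print(go([.502,.0757,.08],tip(.062,.148)));print(go([.5038,.0757,.0238],tip(.062,.148)))
E
```

```text
(array([ 0.0008665 , -0.09251191,  0.06900966]), array([-0.14697199, -0.0002746 ,  0.01849208]))
(array([ 0.00078378, -0.0907747 ,  0.12521157]), array([-0.14697199, -0.0002746 ,  0.01849208]))
```

```bash
python3 -m pendant '[{"dp":[0.001,-0.05,0.02],"rotation":[-0.08,0,0.01],"fingers":-0.2},{"dp":[0.001,-0.092,0.05],"rotation":[-0.147,0,0.018],"fingers":-0.2},{"dp":[0.001,-0.092,0.069],"rotation":[-0.147,0,0.018],"fingers":-0.2},{"dp":[0.001,-0.092,0.09],"rotation":[-0.147,0,0.018],"fingers":-0.2},{"dp":[0.001,-0.091,0.11],"rotation":[-0.147,0,0.018],"fingers":-0.2},{"dp":[0.001,-0.091,0.125],"rotation":[-0.147,0,0.018],"fingers":-0.2},{"dp":[0.001,-0.091,0.125],"rotation":[-0.147,0,0.018],"fingers":-0.2}]' 12
python3 - <<'E'
from h import *
s=arm.observe();print(s['position'],s['force'],go([.5038,.0757,.0238],tip(.062,.148)))
for n in("wrist","scene","side"): cv2.imwrite(f"pics/l_{n}.png",arm.get_image(n))
im=cv2.imread("pics/l_scene.png");crop(im,230,130,190,150,4,"pics/l2.png")
im=cv2.imread("pics/l_side.png");crop(im,180,150,150,112,5,"pics/l1.png")
E
```

```text
clock: 10.55
position: [0.5027, 0.0758, 0.0225]
ee_rot: [2.08, 2.215, 0.161]
force: [-0.1, 0.1, -0.6]
width: 0.598
[0.50269116 0.07582565 0.0225302 ] [-0.06374543  0.14748667 -0.58826261] (array([-0.00019522,  0.00127056, -0.00109784]), array([-0.00311068, -0.00010076,  0.00095796]))
```

View pics/l_wrist.png

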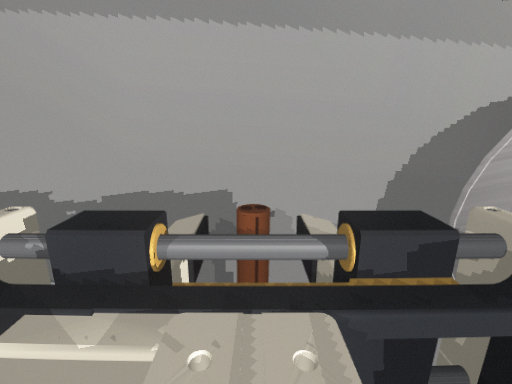

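View pics/l1.png

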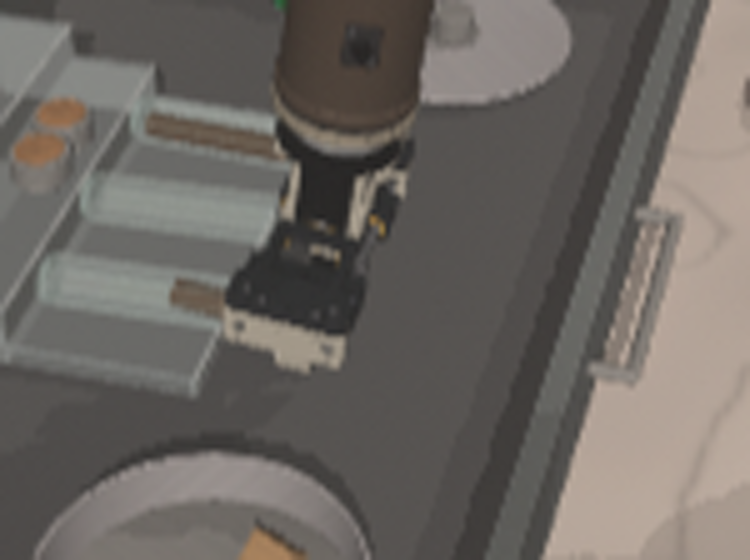

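View pics/l2.png

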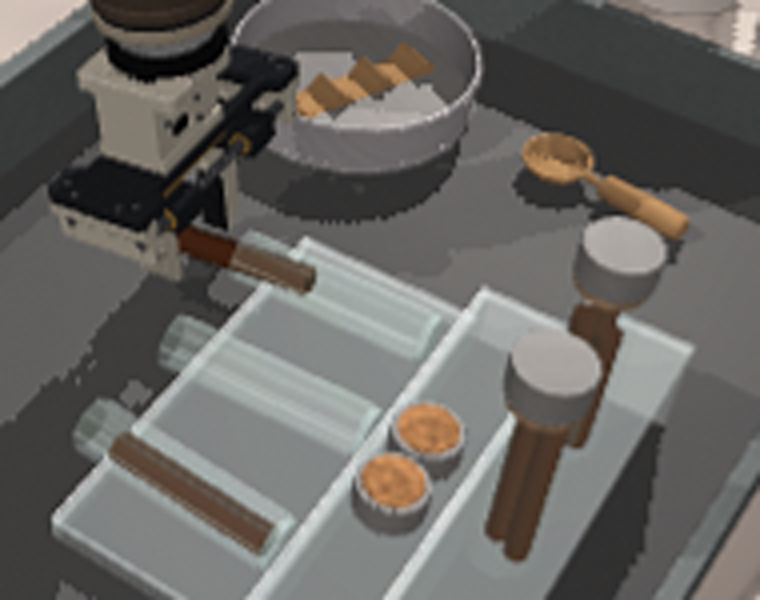

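```bash
python3 -m pendant '[{"dp":[0,0,0],"rotation":[0,0,0],"fingers":1},{"dp":[0,0,0],"rotation":[0,0,0],"fingers":1},{"dp":[0,0,0],"rotation":[0,0,0],"fingers":1},{"dp":[0,0,0],"rotation":[0,0,0],"fingers":1},{"dp":[0,0,0],"rotation":[0,0,0],"fingers":1},{"dp":[0,0,0],"rotation":[0,0,0],"fingers":1}]' 12
python3 - <<'E'
from h import *
s=arm.observe();w=cam("wrist");im=arm.get_image("wrist");cv2.imwrite("pics/m_wrist.png",im);print(s['position'],s['width'],s['force'])
crop(im,150,180,200,120,3,"pics/m1.png")
for v in(204,206,215): print(tplane(w,(252,v),-.008,s))
print(go([.5022,.0757,.031],tip(.062,0)));print(go([.432,.0716,.033],tip(.062,0)))
E
```

```text
clock: 11.45
position: [0.5038, 0.076, 0.0243]
ee_rot: [2.079, 2.213, 0.165]
force: [0.2, -0.2, 0.2]
width: 0.216
[0.50384156 0.07603831 0.0242506 ] 0.2157653775786801 [ 0.24293843 -0.18003983  0.20587048]
[-0.00023836 -0.01913167 -0.008     ]
[-0.00023894 -0.01791619 -0.008     ]
[-0.00024155 -0.01238825 -0.008     ]
(array([-0.00026529, -0.00066606, -0.00691151]), array([ 0.1481265 , -0.00040917,  0.00052288]))
(array([ 3.16982670e-05, -6.99198672e-02, -1.92675714e-02]), array([ 0.1481265 , -0.00040917,  0.00052288]))
```

View pics/m1.png

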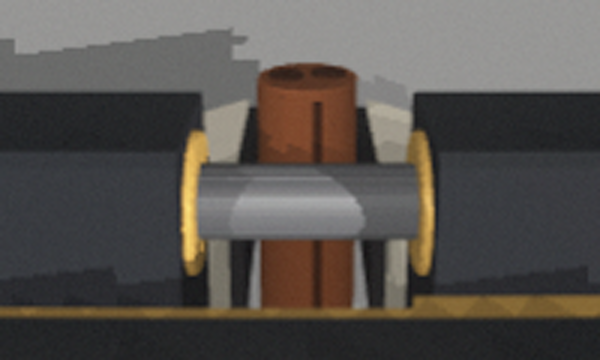

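```bash
python3 -m pendant '[{"dp":[0,0,-0.0035],"rotation":[0.074,0,0],"fingers":1},{"dp":[0,-0.0007,-0.007],"rotation":[0.148,0,0],"fingers":1},{"dp":[0,-0.0007,-0.007],"rotation":[0.148,0,0],"fingers":1},{"dp":[0,-0.02,-0.011],"rotation":[0.148,0,0],"fingers":1},{"dp":[0,-0.045,-0.015],"rotation":[0.148,0,0],"fingers":1},{"dp":[0,-0.07,-0.019],"rotation":[0.148,0,0],"fingers":1},{"dp":[0,-0.07,-0.019],"rotation":[0.148,0,0],"fingers":1}]' 12
python3 - <<'E'
from h import *
for n in("wrist","scene","side"): cv2.imwrite(f"pics/n_{n}.png",arm.get_image(n))
s=arm.observe();print(s['position'],s['width'],s['force'])
im=cv2.imread("pics/n_scene.png");crop(im,200,110,220,165,3.6,"pics/n2.png")
im=cv2.imread("pics/n_side.png");crop(im,150,150,200,150,4,"pics/n1.png")
E
```

```text
clock: 12.38
position: [0.4294, 0.071, 0.0324]
ee_rot: [2.149, 2.291, -0.002]
force: [0.1, 0.5, 0.1]
width: 0.215
[0.43254947 0.07167551 0.03278341] 0.2138194775413248 [-0.08036365  0.48412794 -0.7802386 ]
```

View pics/n2.png

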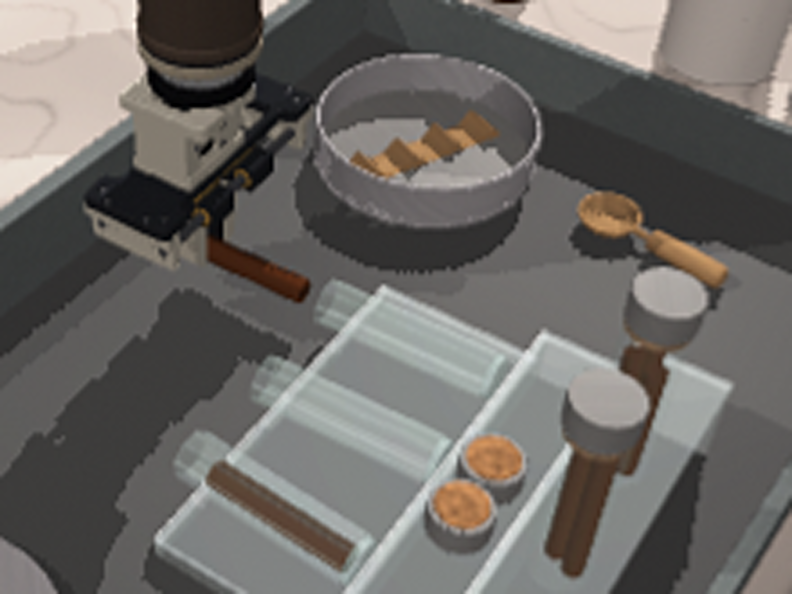

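View pics/n1.png

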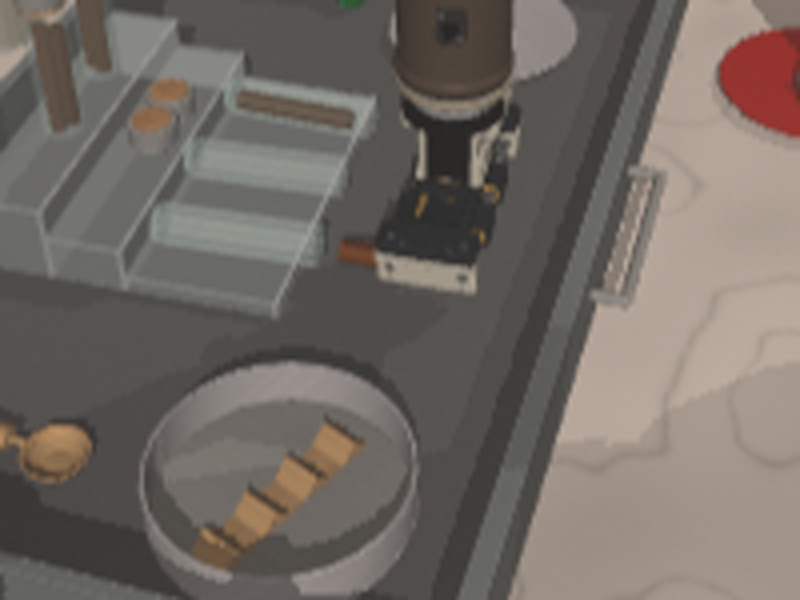

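```bash
python3 -m pendant '[{"dp":[0,0,-0.05],"rotation":[0,0,0],"fingers":1},{"dp":[0,0,-0.10],"rotation":[0,0,0],"fingers":1},{"dp":[0.03,0.03,-0.14],"rotation":[0,0,0],"fingers":1},{"dp":[0.07,0.06,-0.17],"rotation":[0,0,0],"fingers":1},{"dp":[0.11,0.10,-0.17],"rotation":[0,0,0],"fingers":1},{"dp":[0.15,0.14,-0.17],"rotation":[0,0,0],"fingers":1},{"dp":[0.17,0.17,-0.17],"rotation":[0,0,0],"fingers":1},{"dp":[0.17,0.18,-0.17],"rotation":[0,0,0],"fingers":1},{"dp":[0.17,0.18,-0.17],"rotation":[0,0,0],"fingers":1}]'
python3 - <<'E'
from h import *
arm.get_image("scene")
s=arm.observe();w=cam("wrist");np.save("o_w.npy",np.r_[w['rvec'],w['tvec']])
cv2.imwrite("pics/o_wrist.png",arm.get_image("wrist"))
print(s['position'],s['width'],s['force'],s['dq'].round(3))
E
```

```text
clock: 13.65
position: [0.6018, 0.2518, 0.2025]
ee_rot: [2.152, 2.288, 0.001]
force: [0.1, 0.0, -0.3]
width: 0.212
[0.60120932 0.25163027 0.20278776] 0.2137492925826737 [-0.16455653  0.38227215 -0.49150126] [ 0.008 -0.017 -0.009  0.016 -0.005  0.001 -0.001]
```

View pics/o_wrist.png

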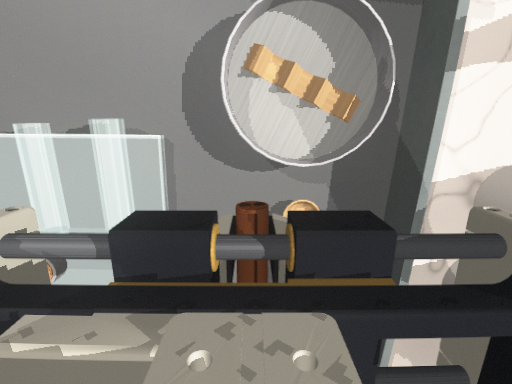

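Run:
```python
from h import *
im=cv2.imread("pics/o_wrist.png");crop(im,205,0,200,175,3.4,"pics/o1.png")
```

```text
(no output)
```

View pics/o1.png

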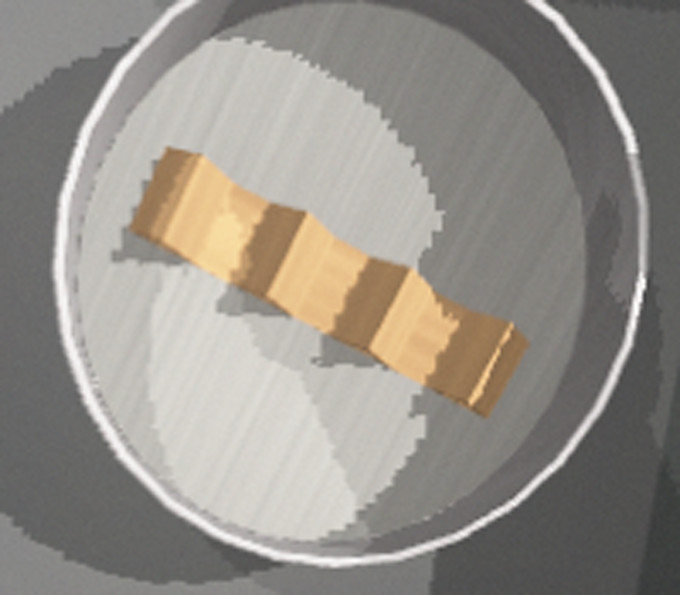

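Run:
```python
from h import *
from scipy.optimize import least_squares
w=cam("wrist");o=np.load("o_w.npy");w['R']=R.from_rotvec(o[:3]).as_matrix();w['C']=-w['R'].T@o[3:]
f=3.4
P=np.array([plane(w,(205+a/f,b/f),.050) for a,b in [(57,265),(100,93),(120,450),(190,530),(335,562),(470,520),(560,460),(627,360),(643,250),(632,150),(600,65),(548,5)]])
r=least_squares(lambda q:np.hypot(P[:,0]-q[0],P[:,1]-q[1])-q[2],[.5,.26,.09]);print(r.x,(r.fun*1e3).round(1))
C=[[plane(w,(205+a/f,b/f),.027)[:2] for a,b in l] for l in [((200,155),(165,240)),((308,213),(270,298)),((412,268),(372,352)),((513,325),(472,405))]]
C=np.array(C);print((C).round(4).tolist());m=C.mean(1);print("mids",m.round(4).tolist(),m.mean(0))
d=C[:,1]-C[:,0];print(np.degrees(np.arctan2(d[:,1],d[:,0])),np.linalg.norm(d,axis=1))
d=m[3]-m[0];print(np.degrees(np.arctan2(d[1],d[0])),np.linalg.norm(d))
```

```text
[0.48668457 0.30503304 0.09408805] [-0.7 -0.2 -1.   3.2 -0.  -2.9  0.2  1.8 -0.6 -0.7  0.7  0.2]
[[[0.4506, 0.2554], [0.4778, 0.2454]], [[0.4662, 0.293], [0.4942, 0.2826]], [[0.4813, 0.3303], [0.5096, 0.3197]], [[0.4975, 0.3677], [0.5252, 0.3571]]]
mids [[0.4642, 0.2504], [0.4802, 0.2878], [0.4955, 0.325], [0.5113, 0.3624]] [0.48779272 0.30641477]
[-20.14658756 -20.46489312 -20.47677992 -20.8309473 ] [0.02896814 0.02980123 0.03021866 0.02965168]
67.1743554425039 0.12149057001807302
```

Run:
```python
from h import *
print(go([.4382,.2829,.20],down(-.384)));print(go([.4382,.2829,.08],down(-.384)));
```

```text
(array([ 0.04135324, -0.1604607 ,  0.00282598]), array([ 1.33042679e-03, -8.54625713e-05,  4.45775460e-01]))
(array([ 0.04137832, -0.16061737,  0.12282588]), array([ 1.33042679e-03, -8.54625713e-05,  4.45775460e-01]))
```

```bash
python3 -m pendant '[{"dp":[0.01,-0.04,0.003],"rotation":[0,0,0.12],"fingers":1},{"dp":[0.02,-0.08,0.003],"rotation":[0,0,0.25],"fingers":1},{"dp":[0.03,-0.12,0.003],"rotation":[0,0,0.38],"fingers":1},{"dp":[0.041,-0.16,0.02],"rotation":[0,0,0.446],"fingers":1},{"dp":[0.0414,-0.1605,0.06],"rotation":[0,0,0.446],"fingers":1},{"dp":[0.0414,-0.1605,0.10],"rotation":[0,0,0.446],"fingers":1},{"dp":[0.0414,-0.1605,0.123],"rotation":[0,0,0.446],"fingers":1},{"dp":[0.0414,-0.1605,0.123],"rotation":[0,0,0.446],"fingers":1}]'
python3 - <<'E'
from h import *
for n in("scene","side","wrist"): cv2.imwrite(f"pics/p_{n}.png",arm.get_image(n))
s=arm.observe();print(s['position'],s['joints'].round(2),go([.4382,.2829,.018],down(-.384)))
im=cv2.imread("pics/p_scene.png");crop(im,220,90,200,150,4,"pics/p2.png")
im=cv2.imread("pics/p_side.png");crop(im,150,180,200,150,4,"pics/p1.png")
E
```

```text
clock: 14.75
position: [0.4371, 0.2813, 0.079]
ee_rot: [2.604, 1.755, -0.003]
force: [-0.1, -0.0, -0.3]
width: 0.211
[0.43879112 0.28308816 0.08116112] [-0.2   0.53 -0.65  1.95  0.44  0.8   0.09] (array([-0.00050744, -0.00062917,  0.063159  ]), array([ 0.00240452, -0.0017604 , -0.00062274]))
```

View pics/p2.png

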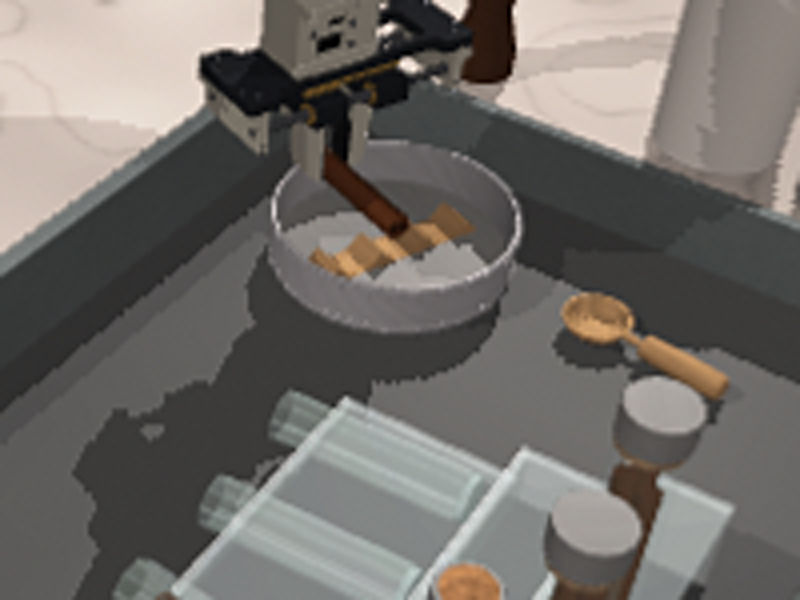

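View pics/p1.png

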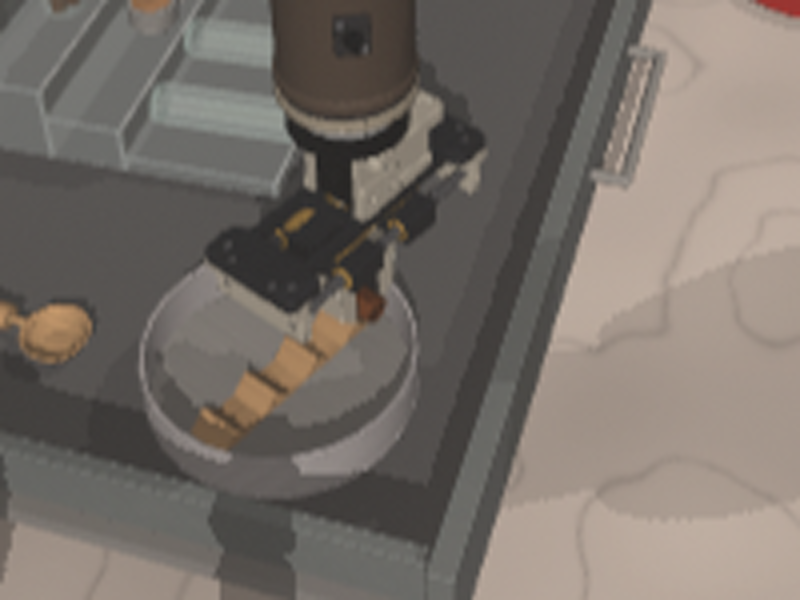

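Run:
```python
from h import *
for n,c in(("scene",(220,90)),("side",(150,180))):
    im=cv2.imread(f"pics/p_{n}.png");p=cam(n);im=cv2.resize(im,None,fx=4,fy=4,interpolation=cv2.INTER_CUBIC)
    e1=np.array([.927,-.375,0]);e2=np.array([.375,.927,0]);t=np.array([.4875,.306,.008])
    for a in np.linspace(0,2*np.pi,60): cv2.circle(im,tuple((proj(p,t+[.095*np.cos(a),.095*np.sin(a),.042])*4+2).astype(int)),1,(0,0,255),-1)
    for y in(-.06,-.02,.02,.06):
        q=[tuple((proj(p,t+e2*y+e1*x+[0,0,.019])*4+2).astype(int)) for x in(-.015,.015)];cv2.line(im,*q,(255,0,0),1)
    cv2.imwrite(f"pics/q_{n}.png",im[c[1]*4:c[1]*4+600,c[0]*4:c[0]*4+800])
```

```text
(no output)
```

View pics/q_scene.png

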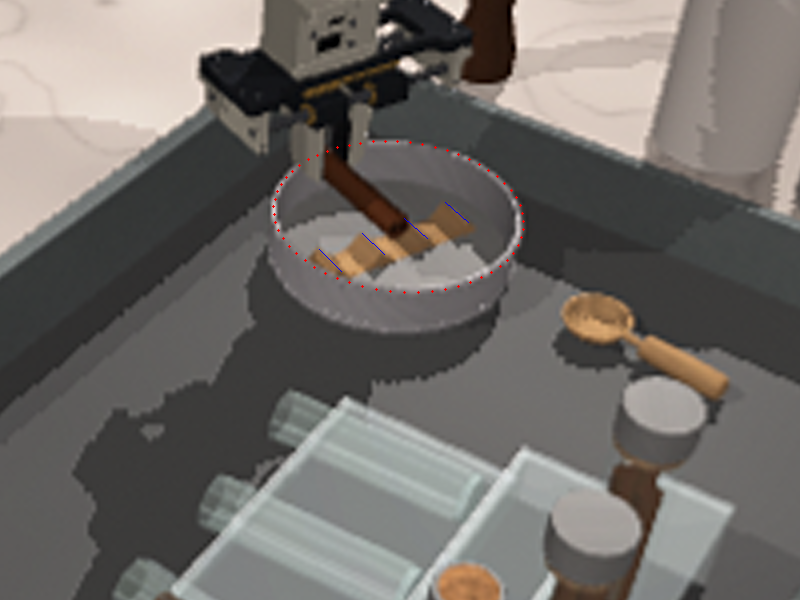

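View pics/q_side.png

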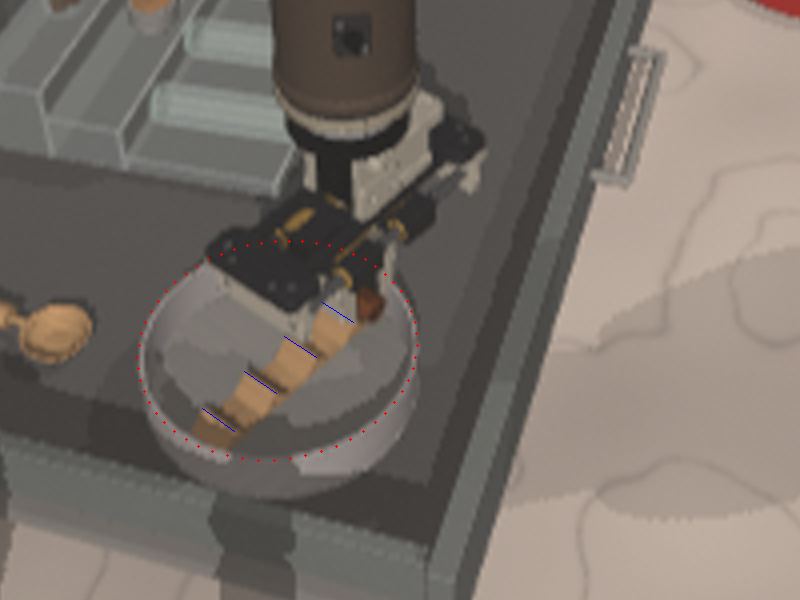

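```bash
python3 -m pendant '[{"dp":[0,0,0.02],"rotation":[0.002,-0.002,0],"fingers":1},{"dp":[-0.0005,-0.0005,0.04],"rotation":[0.002,-0.002,0],"fingers":1},{"dp":[-0.0005,-0.0005,0.052],"rotation":[0.002,-0.002,0],"fingers":1},{"dp":[-0.0005,-0.0005,0.058],"rotation":[0.002,-0.002,0],"fingers":1},{"dp":[-0.0005,-0.0005,0.062],"rotation":[0.002,-0.002,0],"fingers":1},{"dp":[-0.0005,-0.0005,0.062],"rotation":[0.002,-0.002,0],"fingers":1}]'
python3 - <<'E'
from h import *
for n in("scene","side","wrist"): cv2.imwrite(f"pics/r_{n}.png",arm.get_image(n))
s=arm.observe();print(s['position'],s['force'],go([.4382,.2829,.018],down(-.384)))
im=cv2.imread("pics/r_scene.png");crop(im,270,100,100,75,8,"pics/r2.png")
E
```

```text
clock: 15.65
position: [0.4384, 0.283, 0.0192]
ee_rot: [2.605, 1.756, 0.0]
force: [-0.4, -0.3, -0.3]
width: 0.209
[0.43855726 0.28309744 0.01954958] [ 0.00164618 -0.33100359  0.14229742] (array([-0.00031766, -0.00025832,  0.00154925]), array([ 0.00080077, -0.00038664, -0.00061031]))
```

View pics/r2.png

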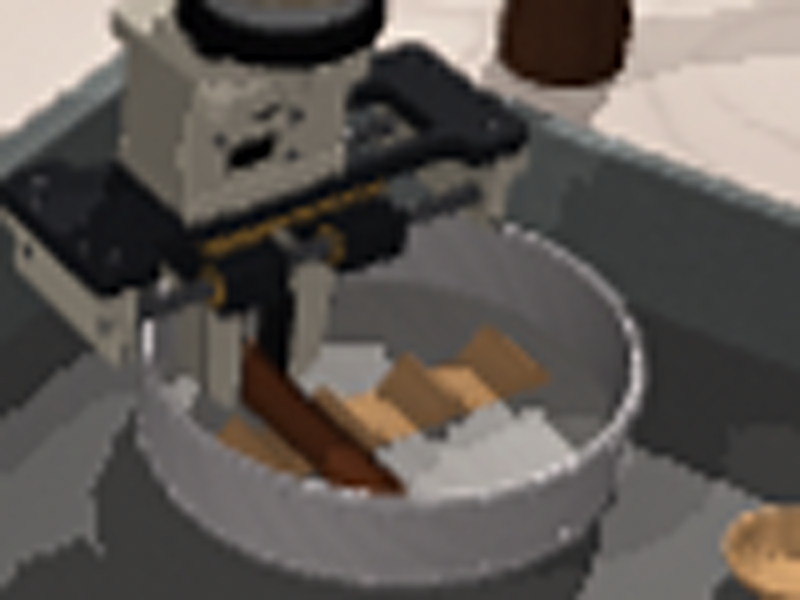

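```bash
python3 -m pendant '[{"dp":[0,0,0.0015],"rotation":[0,0,0],"fingers":1},{"dp":[0,0,0.0015],"rotation":[0,0,0],"fingers":1},{"dp":[0,0,0.0015],"rotation":[0,0,0],"fingers":0.36},{"dp":[0,0,0.0015],"rotation":[0,0,0],"fingers":0.36},{"dp":[0,0,0.0015],"rotation":[0,0,0],"fingers":0.36},{"dp":[0,0,-0.01],"rotation":[0,0,0],"fingers":0.36},{"dp":[0,0,-0.05],"rotation":[0,0,0],"fingers":0.36},{"dp":[0,0,-0.10],"rotation":[0,0,0],"fingers":0.36},{"dp":[0,0.0,-0.15],"rotation":[0,0,0],"fingers":0.0},{"dp":[0,0.06,-0.18],"rotation":[0,0,0],"fingers":-0.5},{"dp":[0,0.12,-0.18],"rotation":[0,0,0],"fingers":-0.5},{"dp":[0,0.16,-0.18],"rotation":[0,0,0],"fingers":-0.5},{"dp":[0,0.16,-0.18],"rotation":[0,0,0],"fingers":-0.5}]'
python3 - <<'E'
from h import *
for n in("scene","side"): cv2.imwrite(f"pics/s_{n}.png",arm.get_image(n))
w=cam("wrist");np.save("s_w.npy",np.r_[w['rvec'],w['tvec']])
cv2.imwrite("pics/s_wrist.png",arm.get_image("wrist"))
s=arm.observe();print(s['position'],s['force'])
im=cv2.imread("pics/s_scene.png");crop(im,200,90,220,165,3.6,"pics/s2.png")
E
```

```text
clock: 17.42
position: [0.5895, 0.2202, 0.1997]
ee_rot: [2.609, 1.748, 0.002]
force: [-0.1, 0.5, -0.3]
width: 0.745
[0.58558633 0.2238958  0.20005706] [-0.22127444 -0.50999944  0.70465596]
```

View pics/s_wrist.png

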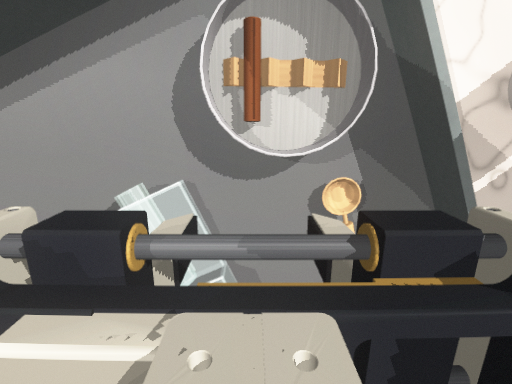

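View pics/s2.png

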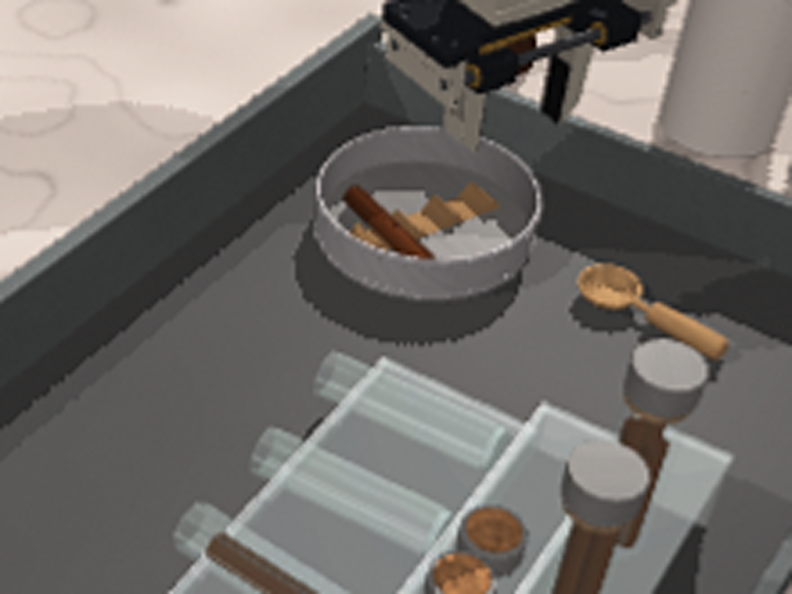

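Run:
```python
from h import *
w=cam("wrist");o=np.load("s_w.npy");w['R']=R.from_rotvec(o[:3]).as_matrix();w['C']=-w['R'].T@o[3:]
im=cv2.imread("pics/s_wrist.png");crop(im,200,0,190,160,4,"pics/s1.png")
a=plane(w,(252,17),.032)[:2];b=plane(w,(253,120.5),.03)[:2];print(a,b,(a+b)/2,np.linalg.norm(a-b))
t=np.array([.4875,.306]);d=(a+b)/2-t;print(d@[.927,-.375],d@[.375,.927])
```

```text
[0.42221501 0.28955506] [0.52385253 0.24961009] [0.47303377 0.26958257] 0.1092052518152375
0.00024633984624136164 -0.03918379114570346
```

View pics/s1.png

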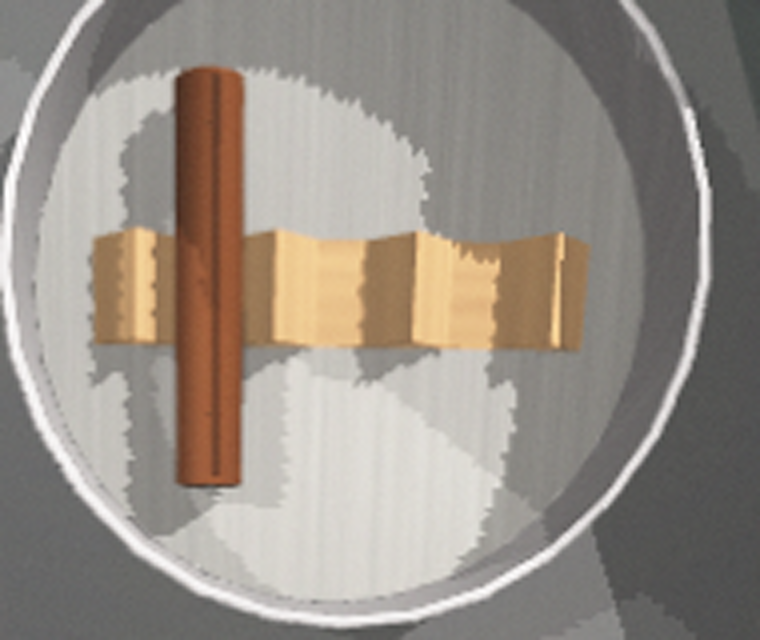

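Run:
```python
from h import *
print(go([.622,-.0955,.15],down(.05)))
```

```text
(array([-0.28263002,  0.15324456,  0.04981687]), array([ 6.43903078e-05, -8.02101470e-04, -4.33367857e-01]))
```

```bash
python3 -m pendant '[{"dp":[-0.04,0.025,0],"rotation":[0,0,-0.1],"fingers":-0.7},{"dp":[-0.09,0.05,0],"rotation":[0,0,-0.2],"fingers":-0.7},{"dp":[-0.14,0.08,0.0],"rotation":[0,0,-0.3],"fingers":-0.7},{"dp":[-0.19,0.105,0.01],"rotation":[0,0,-0.4],"fingers":-0.7},{"dp":[-0.24,0.13,0.025],"rotation":[0,0,-0.433],"fingers":-0.7},{"dp":[-0.2826,0.1532,0.04],"rotation":[0,0,-0.433],"fingers":-0.7},{"dp":[-0.2826,0.1532,0.05],"rotation":[0,0,-0.433],"fingers":-0.7},{"dp":[-0.2826,0.1532,0.05],"rotation":[0,0,-0.433],"fingers":-0.7}]' 20
python3 - <<'E'
from h import *
arm.get_image("scene")
w=cam("wrist");im=arm.get_image("wrist");cv2.imwrite("pics/t_wrist.png",im)
s=arm.observe();print(s['position'])
np.save("t_w.npy",np.r_[w['rvec'],w['tvec']])
crop(im,150,80,220,140,3.5,"pics/t1.png")
E
```

```text
clock: 18.58
position: [0.6211, -0.0936, 0.1497]
ee_rot: [-2.162, -2.276, -0.001]
force: [-0.5, 0.8, -0.3]
width: 0.847
[ 0.62201848 -0.09272927  0.15078038]
```

View pics/t1.png

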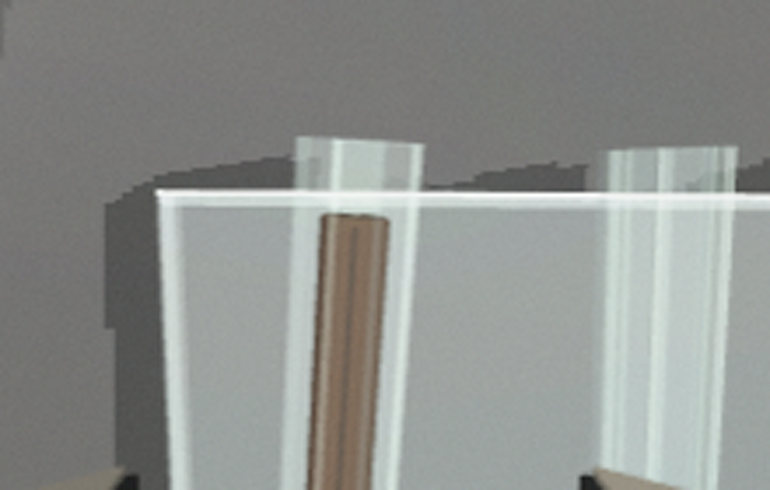

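Run:
```python
from h import *
w=cam("wrist");o=np.load("t_w.npy");w['R']=R.from_rotvec(o[:3]).as_matrix();w['C']=-w['R'].T@o[3:]
f=3.5;q=lambda a,b,z:plane(w,(150+a/f,80+b/f),z)
for a,b in[(296,142),(424,147)]: print(q(a,b,.041))
m=q(360,144,.041);e=q((288+402)/2-4,480,.041);print(m,e, np.arctan2(*(e-m)[[1,0]]))
print("stick",q(355,214,.047),q(342,488,.047)); d=q(342,488,.047)-q(355,214,.047);yaw=np.arctan2(d[1],d[0]);print(yaw)
```

```text
[ 0.5554971  -0.11323412  0.041     ]
[ 0.55499364 -0.0780179   0.041     ]
[ 0.5551197  -0.09564521  0.041     ] [ 0.65288393 -0.09616892  0.041     ] -0.005356825759614022
stick [ 0.57378407 -0.09605253  0.047     ] [ 0.65319514 -0.09576989  0.047     ]
0.0035591007331931307
```

Run:
```python
from h import *
print(go([.623,-.096,.0287],down(0.0)))
```

```text
(array([-0.00352644,  0.00066049,  0.12207542]), array([ 0.00115043, -0.00173691,  0.05311427]))
```

```bash
python3 -m pendant '[{"dp":[-0.0035,0.0007,0.04],"rotation":[0.001,-0.002,0.053],"fingers":-0.7},{"dp":[-0.0035,0.0007,0.08],"rotation":[0.001,-0.002,0.053],"fingers":-0.7},{"dp":[-0.0035,0.0007,0.11],"rotation":[0.001,-0.002,0.053],"fingers":-0.7},{"dp":[-0.0035,0.0007,0.122],"rotation":[0.001,-0.002,0.053],"fingers":-0.7},{"dp":[-0.0035,0.0007,0.122],"rotation":[0.001,-0.002,0.053],"fingers":-0.7},{"dp":[-0.0035,0.0007,0.122],"rotation":[0.001,-0.002,0.053],"fingers":1},{"dp":[-0.0035,0.0007,0.122],"rotation":[0.001,-0.002,0.053],"fingers":1},{"dp":[-0.0035,0.0007,0.122],"rotation":[0.001,-0.002,0.053],"fingers":1},{"dp":[-0.0035,0.0007,0.122],"rotation":[0.001,-0.002,0.053],"fingers":1},{"dp":[-0.0035,0.0007,0.122],"rotation":[0.001,-0.002,0.053],"fingers":1},{"dp":[-0.0035,0.0007,0.122],"rotation":[0.001,-0.002,0.053],"fingers":1},{"dp":[-0.0035,0.0007,0.122],"rotation":[0.001,-0.002,0.053],"fingers":1},{"dp":[-0.0035,0.0007,0.122],"rotation":[0.001,-0.002,0.053],"fingers":1}]' 20
python3 -m pendant '[{"dp":[0,0,-0.016],"rotation":[0,0,0],"fingers":1},{"dp":[0,-0.01,-0.034],"rotation":[0,0,0],"fingers":1},{"dp":[0,-0.025,-0.034],"rotation":[0,0,0],"fingers":1},{"dp":[0,-0.03,-0.034],"rotation":[0,0,0],"fingers":1}]'
python3 - <<'E'
from h import *
s=arm.observe();im=arm.get_image("wrist");cv2.imwrite("pics/u_wrist.png",im)
print(s['position'],s['force'],s['joints'].round(2))
E
```

```text
clock: 20.3
position: [0.6231, -0.0961, 0.0289]
ee_rot: [2.221, 2.221, -0.0]
force: [-1.5, -0.3, 2.4]
width: 0.372
clock: 20.8
position: [0.5922, -0.0962, 0.064]
ee_rot: [2.221, 2.221, -0.001]
force: [0.5, -0.9, -1.8]
width: 0.369
[ 0.59217247 -0.09620791  0.06404694] [ 0.51674666 -0.89986503 -1.81136183] [ 0.52  0.67 -0.67  1.76  0.52  0.89  1.19]
```

View pics/u_wrist.png

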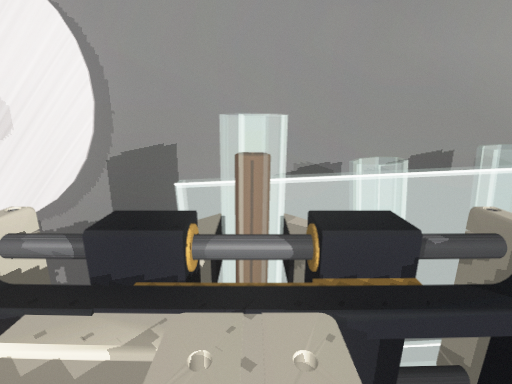

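```bash
python3 -m pendant '[{"dp":[0,0.002,0.003],"rotation":[-0.16,0,0],"fingers":1},{"dp":[0,0.004,0.006],"rotation":[-0.32,0,0],"fingers":1},{"dp":[0,0.005,0.008],"rotation":[-0.436,0,0],"fingers":1},{"dp":[0,0.005,0.008],"rotation":[-0.436,0,0],"fingers":1},{"dp":[0,0.005,0.008],"rotation":[-0.436,0,0],"fingers":1},{"dp":[0,0.005,0.008],"rotation":[-0.436,0,0],"fingers":1}]'
python3 - <<'E'
from h import *
s=arm.observe();w=cam("wrist")
for n in("wrist","side"): cv2.imwrite(f"pics/v_{n}.png",arm.get_image(n))
print(s['position'],s['force'],s['joints'].round(2),R.from_rotvec(s['ee_rot']).as_matrix().round(3))
im=cv2.imread("pics/v_side.png");crop(im,180,100,160,120,5,"pics/v1.png")
E
```

```text
clock: 21.6
position: [0.5978, -0.0961, 0.0561]
ee_rot: [1.979, 1.98, 0.438]
force: [1.0, -0.5, -0.7]
width: 0.368
[ 0.59778787 -0.09608676  0.05612038] [ 1.04841097 -0.53634494 -0.73541338] [ 0.35  0.49 -0.33  2.17  1.07  0.13  0.62] [[-0.     0.906  0.423]
 [ 1.     0.001 -0.001]
 [-0.001  0.423 -0.906]]
```

View pics/v_wrist.png

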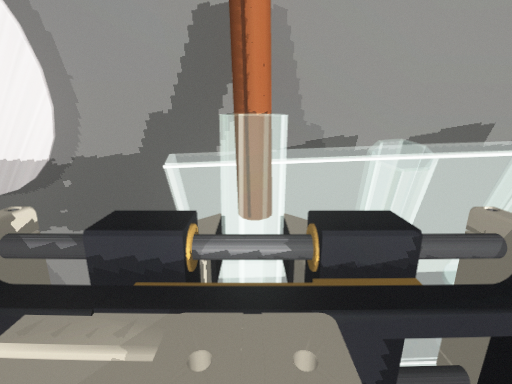

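View pics/v1.png

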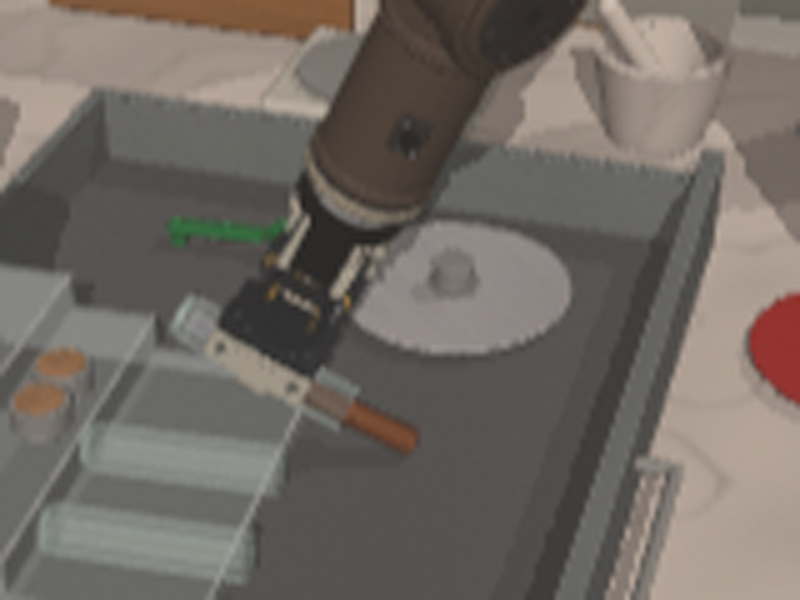

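Run:
```python
from h import *
s=arm.observe();w=cam("wrist")
print(tplane(w,(254,115),-.012,s),tplane(w,(254,216),-.008,s))
print(go([.5978-.024,-.096,.0405],tip(0,.26)))
```

```text
[ 0.00079755 -0.06890536 -0.012     ] [ 0.00090273 -0.01179679 -0.008     ]
(array([ 0.0003286 , -0.02813443,  0.00393526]), array([ 1.76711620e-01,  8.14076823e-04, -4.92139935e-05]))
```

```bash
python3 - <<'E'
from h import *
print(go([.582,-.096,.0393],tip(0,.26)))
E
python3 -m pendant '[{"dp":[0,-0.005,0.0015],"rotation":[0.04,0,0],"fingers":1},{"dp":[0,-0.010,0.004],"rotation":[0.09,0,0],"fingers":1},{"dp":[0,-0.016,0.006],"rotation":[0.13,0,0],"fingers":1},{"dp":[0,-0.0212,0.0085],"rotation":[0.176,0,0],"fingers":1},{"dp":[0,-0.0212,0.0085],"rotation":[0.176,0,0],"fingers":1}]'
python3 - <<'E'
from h import *
s=arm.observe();w=cam("wrist")
im=arm.get_image("wrist");cv2.imwrite("pics/w_wrist.png",im);crop(im,180,60,150,170,3.5,"pics/w1.png")
print(s['position'],s['force'],s['joints'].round(2),R.from_rotvec(s['ee_rot']).as_matrix().round(3))
E
```

```text
(array([ 0.00033215, -0.02121157,  0.00849092]), array([ 1.76711620e-01,  8.14076823e-04, -4.92139935e-05]))
clock: 22.32
position: [0.5827, -0.0965, 0.0392]
ee_rot: [2.084, 2.08, 0.274]
force: [0.6, -0.2, -2.9]
width: 0.365
[ 0.5827163  -0.09652816  0.03919195] [ 0.55629889 -0.18015061 -2.85781161] [ 0.56  0.59 -0.64  2.04  0.82  0.46  0.91] [[ 0.002  0.966  0.258]
 [ 1.    -0.002  0.   ]
 [ 0.001  0.258 -0.966]]
```

View pics/w1.png

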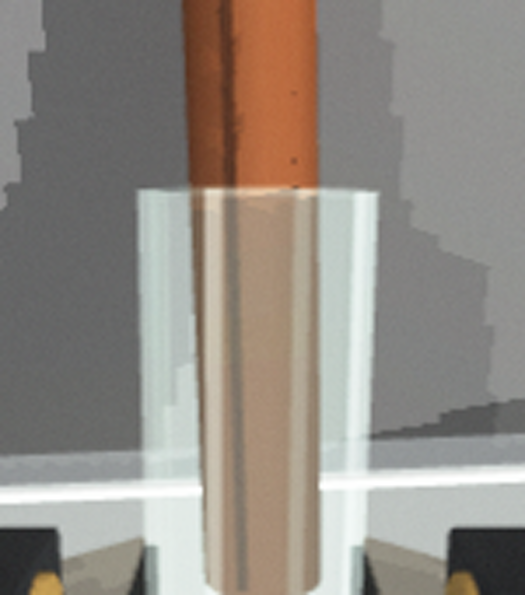

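Run:
```python
from h import *
print(go([.587,-.096,.060],down(0)))
```

```text
(array([ 0.00047244,  0.00975038, -0.01889397]), array([ 2.61634249e-01, -2.26335399e-04, -1.37190757e-03]))
```

```bash
python3 -m pendant '[{"dp":[0,0.004,-0.005],"rotation":[0.15,0,0],"fingers":1},{"dp":[0.0005,0.008,-0.012],"rotation":[0.262,0,0],"fingers":1},{"dp":[0.0005,0.0097,-0.019],"rotation":[0.262,0,0],"fingers":1},{"dp":[0.0005,0.0097,-0.019],"rotation":[0.262,0,0],"fingers":1}]'
python3 - <<'E'
from h import *
print(go([.617,-.096,.0288],down(0)))
im=arm.get_image("wrist");cv2.imwrite("pics/x_wrist.png",im)
E
```

```text
clock: 22.88
position: [0.5868, -0.096, 0.0602]
ee_rot: [2.222, 2.219, 0.002]
force: [0.1, -0.5, -1.7]
width: 0.367
(array([6.63101565e-05, 3.01660711e-02, 3.14494644e-02]), array([ 0.00209053,  0.00044739, -0.00124967]))
```

View pics/x_wrist.png

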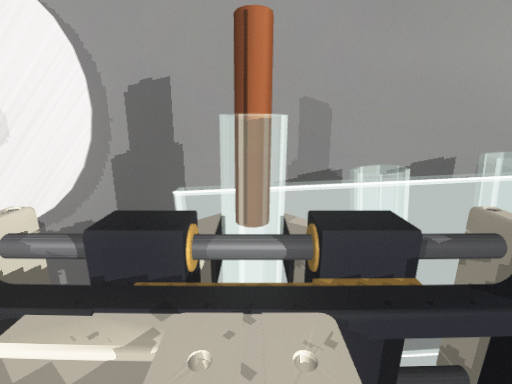

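Inner end of the stick at v=225 (about 47 mm exposed, centre of mass inside the tube). Laying the tube back.

```bash
python3 -m pendant '[{"dp":[0,0.006,0],"rotation":[0,0,0],"fingers":1},{"dp":[0,0.015,0],"rotation":[0,0,0],"fingers":1},{"dp":[0,0.025,0.002],"rotation":[0,0,0],"fingers":1},{"dp":[0,0.03,0.01],"rotation":[0.001,0,0],"fingers":1},{"dp":[0,0.03,0.02],"rotation":[0.002,0,-0.001],"fingers":1},{"dp":[0,0.03,0.028],"rotation":[0.002,0,-0.001],"fingers":1},{"dp":[0,0.03,0.0314],"rotation":[0.002,0,-0.001],"fingers":1},{"dp":[0,0.03,0.0316],"rotation":[0.002,0,-0.001],"fingers":1},{"dp":[0,0.03,0.0316],"rotation":[0.002,0,-0.001],"fingers":1},{"dp":[0,0.03,0.0316],"rotation":[0.002,0,-0.001],"fingers":-0.5},{"dp":[0,0.03,0.0316],"rotation":[0.002,0,-0.001],"fingers":-0.5},{"dp":[0,0.03,0.0316],"rotation":[0.002,0,-0.001],"fingers":-0.5},{"dp":[0,0.03,0.0316],"rotation":[0.002,0,-0.001],"fingers":-0.5},{"dp":[0,0.03,0.0],"rotation":[0.002,0,-0.001],"fingers":-0.5},{"dp":[0,0.03,-0.04],"rotation":[0.002,0,-0.001],"fingers":-0.5},{"dp":[0,0.02,-0.08],"rotation":[0.002,0,-0.001],"fingers":-0.4},{"dp":[0,0.01,-0.09],"rotation":[0.002,0,-0.001],"fingers":-0.3},{"dp":[0,0.01,-0.09],"rotation":[0.002,0,-0.001],"fingers":-0.2}]'
python3 - <<'E'
from h import *
for n in("scene","side"): cv2.imwrite(f"pics/y_{n}.png",arm.get_image(n))
w=cam("wrist");np.save("y_w.npy",np.r_[w['rvec'],w['tvec']])
s=arm.observe();cv2.imwrite("pics/y_wrist.png",arm.get_image("wrist"))
print(s['position'],s['width'])
im=cv2.imread("pics/y_scene.png");crop(im,190,110,200,150,4,"pics/y2.png")
im=cv2.imread("pics/y_side.png");crop(im,150,100,200,150,4,"pics/y1.png")
E
```

```text
clock: 25.18
position: [0.5957, -0.0964, 0.1503]
ee_rot: [2.221, 2.221, -0.002]
force: [0.6, 0.0, 0.1]
width: 0.614
[ 0.59550295 -0.09656683  0.1488003 ] 0.6015243047451905
```

View pics/y_wrist.png

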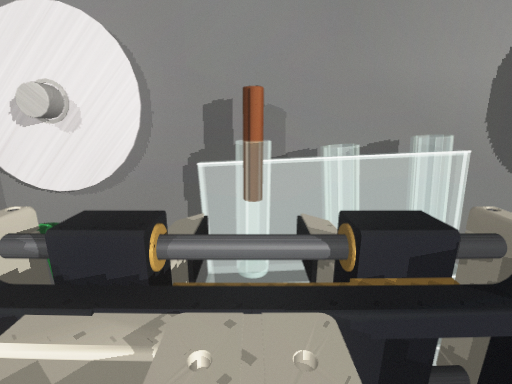

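View pics/y1.png

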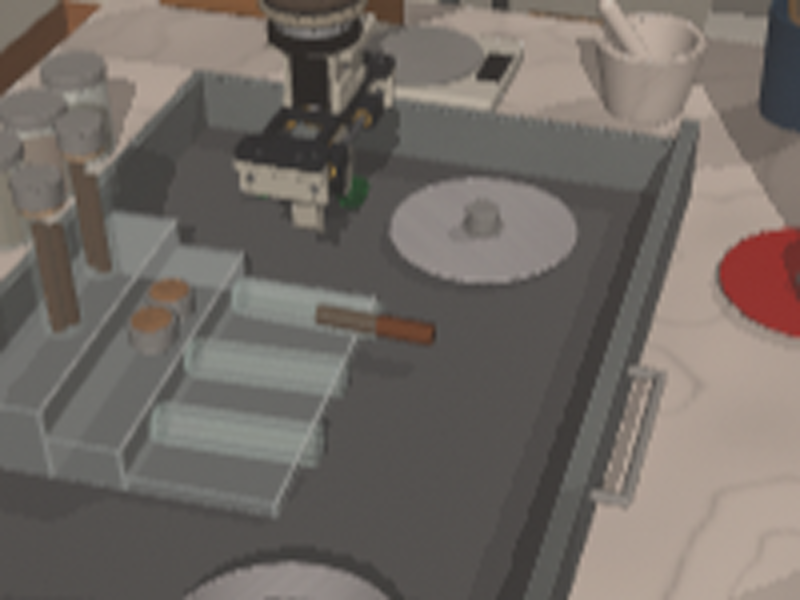

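View pics/y2.png

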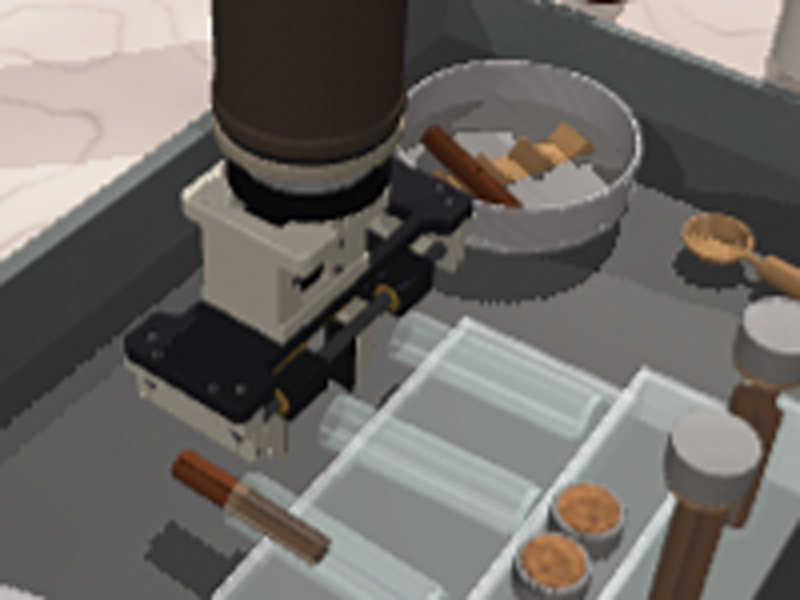

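Run:
```python
from h import *
w=cam("wrist");o=np.load("y_w.npy");w['R']=R.from_rotvec(o[:3]).as_matrix();w['C']=-w['R'].T@o[3:];w['tvec']=o[3:]
S=cam("side")
print(plane(w,(253.5,87),.047),plane(w,(253,200),.047),plane(w,(253,142),.041))
print(tri([(w,(253.5,88)),(S,(150+434/4,100+333/4))]))
t=plane(w,(253.5,87),.047)[0]
print(go([t+.018,-.0955,.09],down(0)),go([t+.018,-.0955,.0297],down(0)))
```

```text
[ 0.49850091 -0.09554197  0.047     ] [ 0.60539359 -0.09600182  0.047     ] [ 0.548408  -0.0959882  0.041    ]
[ 0.49650939 -0.09606092  0.03552487]
(array([ 0.0009876 , -0.07890225,  0.05882338]), array([-0.00273289,  0.0007078 , -0.00030896])) (array([ 0.0010303 , -0.07873747,  0.11912314]), array([-0.00273289,  0.0007078 , -0.00030896]))
```

```bash
python3 -m pendant '[{"dp":[0.001,-0.05,0.02],"rotation":[-0.003,0,0],"fingers":-0.2},{"dp":[0.001,-0.079,0.05],"rotation":[-0.003,0,0],"fingers":-0.2},{"dp":[0.001,-0.079,0.08],"rotation":[-0.003,0,0],"fingers":-0.2},{"dp":[0.001,-0.079,0.105],"rotation":[-0.003,0,0],"fingers":-0.2},{"dp":[0.001,-0.079,0.119],"rotation":[-0.003,0,0],"fingers":-0.2},{"dp":[0.001,-0.079,0.119],"rotation":[-0.003,0,0],"fingers":-0.2},{"dp":[0.001,-0.079,0.119],"rotation":[-0.003,0,0],"fingers":1},{"dp":[0.001,-0.079,0.119],"rotation":[-0.003,0,0],"fingers":1},{"dp":[0.001,-0.079,0.119],"rotation":[-0.003,0,0],"fingers":1},{"dp":[0.001,-0.079,0.119],"rotation":[-0.003,0,0],"fingers":1},{"dp":[0.001,-0.079,0.119],"rotation":[-0.003,0,0],"fingers":1},{"dp":[0.001,-0.079,0.119],"rotation":[-0.003,0,0],"fingers":1},{"dp":[0.001,-0.079,0.119],"rotation":[-0.003,0,0],"fingers":1}]' 12
python3 - <<'E'
from h import *
s=arm.observe();w=cam("wrist");im=arm.get_image("wrist");cv2.imwrite("pics/z_wrist.png",im);print(s['position'],s['width'],s['force'])
crop(im,150,180,200,120,3,"pics/z1.png")
for v in(203,206,209): print(v,tplane(w,(252,v),-.007,s))
E
```

```text
clock: 26.95
position: [0.5163, -0.0956, 0.0299]
ee_rot: [2.221, 2.22, -0.001]
force: [-0.8, -1.3, -0.0]
width: 0.214
[ 0.51628542 -0.09560057  0.02985811] 0.21405400472084035 [-0.79066364 -1.32247561 -0.01994954]
203 [-0.00022527 -0.01943484 -0.007     ]
206 [-0.00022618 -0.01760078 -0.007     ]
209 [-0.0002271  -0.01575615 -0.007     ]
```

View pics/z1.png

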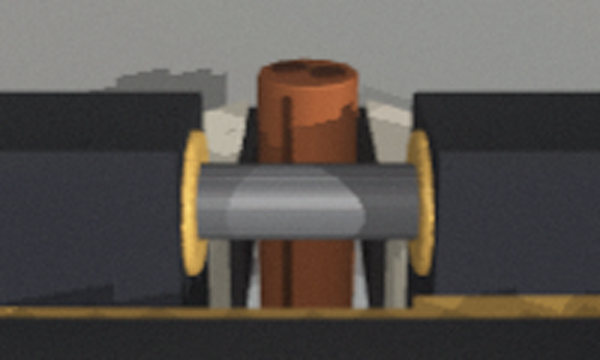

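```bash
python3 -m pendant '[{"dp":[0,-0.02,-0.001],"rotation":[0,0,0],"fingers":1},{"dp":[0,-0.045,-0.001],"rotation":[0,0,0],"fingers":1},{"dp":[0,-0.07,-0.001],"rotation":[0,0,0],"fingers":1},{"dp":[0,-0.083,-0.001],"rotation":[0,0,0],"fingers":1},{"dp":[0,-0.083,-0.01],"rotation":[0,0,0],"fingers":1},{"dp":[0,-0.083,-0.06],"rotation":[0,0,0],"fingers":1},{"dp":[0,-0.083,-0.11],"rotation":[0,0,0],"fingers":1},{"dp":[0,-0.083,-0.15],"rotation":[0,0,0],"fingers":1},{"dp":[0.05,-0.05,-0.17],"rotation":[0,0,0],"fingers":1},{"dp":[0.10,-0.02,-0.17],"rotation":[0,0,0],"fingers":1},{"dp":[0.15,0.01,-0.17],"rotation":[0,0,0],"fingers":1},{"dp":[0.20,0.04,-0.17],"rotation":[0,0,0],"fingers":1},{"dp":[0.25,0.07,-0.17],"rotation":[0,0,0],"fingers":1},{"dp":[0.30,0.085,-0.17],"rotation":[0,0,0],"fingers":1},{"dp":[0.345,0.085,-0.17],"rotation":[0,0,0],"fingers":1},{"dp":[0.345,0.085,-0.17],"rotation":[0,0,0],"fingers":1}]'
python3 - <<'E'
from h import *
for n in("scene","side"): cv2.imwrite(f"pics/A_{n}.png",arm.get_image(n))
s=arm.observe();w=cam("wrist");np.save("A_w.npy",np.r_[w['rvec'],w['tvec']])
cv2.imwrite("pics/A_wrist.png",arm.get_image("wrist"));print(s['position'],s['joints'].round(2))
crop(cv2.imread("pics/A_scene.png"),190,90,220,165,3.6,"pics/A2.png")
crop(cv2.imread("pics/A_wrist.png"),200,0,220,180,3.4,"pics/A1.png")
E
```

```text
clock: 29.0
position: [0.6002, 0.2556, 0.2006]
ee_rot: [-2.212, -2.226, -0.004]
force: [-0.5, 0.7, 0.1]
width: 0.211
[0.60163013 0.25021797 0.20001343] [ 0.04  0.65 -0.86  1.49  0.51  1.24  0.69]
```

View pics/A_wrist.png

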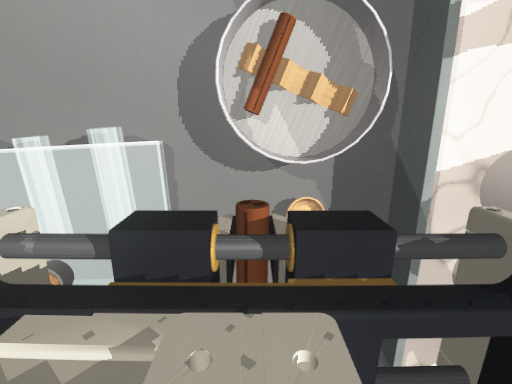

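View pics/A1.png

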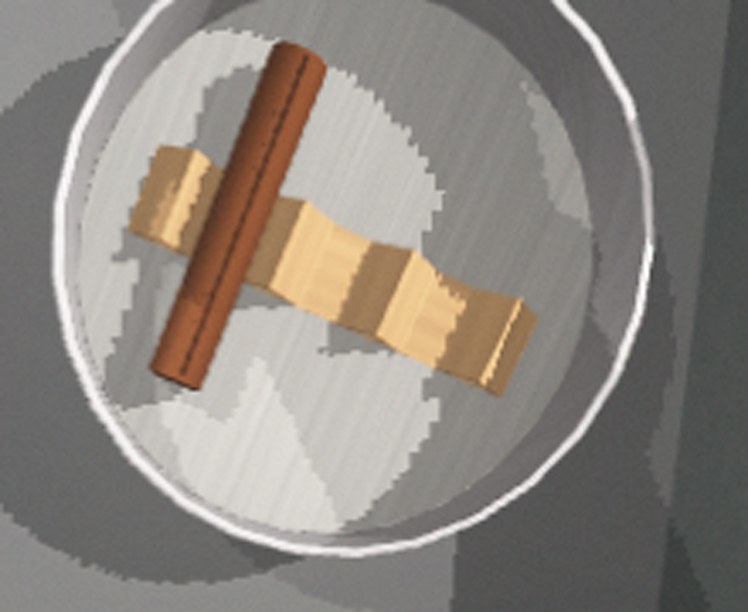

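View pics/A2.png

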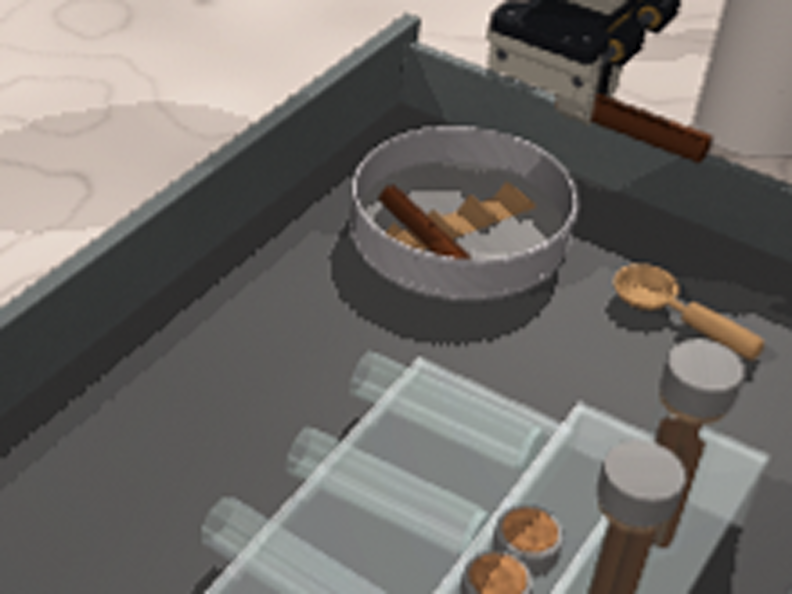

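Run:
```python
from h import *
C=cam("scene")
for p in [(.335,.44,.08),(.335,.44,.088),(.335,.44,.096),(.5,.44,.072),(.5,.44,.08),(.5,.44,.008)]: print(p,(proj(C,p)-[190,90])*3.6)
w=cam("wrist");o=np.load("A_w.npy");w['R']=R.from_rotvec(o[:3]).as_matrix();w['C']=-w['R'].T@o[3:]
f=3.4;q=lambda a,b,z:plane(w,(200+a/f,b/f),z)[:2]
m=[]
for l in [((308,203),(272,290)),((414,252),(374,337)),((520,299),(481,385))]:
    a,b=[q(*u,.027) for u in l];m.append((a+b)/2);d=b-a;print(a,b,np.arctan2(d[1],d[0]))
m=np.array(m);print(m); c=(m[0]+m[1])/2;d=m[2]-m[0];print("rack ctr",c,np.arctan2(d[1],d[0])-np.pi/2)
g=(m[1]+m[2])/2;print("groove+40",g)
```

```text
(0.335, 0.44, 0.08) [405.63680941  35.57421493]
(0.335, 0.44, 0.088) [406.26126307  28.01935477]
(0.335, 0.44, 0.096) [406.89157937  20.39507035]
(0.5, 0.44, 0.072) [559.36410004 102.45069951]
(0.5, 0.44, 0.08) [560.76540914  94.77094491]
(0.5, 0.44, 0.008) [548.62919687 161.32886783]
[0.46675654 0.29362393] [0.49430013 0.28223254] -0.3921555195235961
[0.48196972 0.32997277] [0.50949684 0.31774977] -0.4178822222025899
[0.49681054 0.36724423] [0.52531608 0.35596829] -0.37668174920786907
[[0.48052833 0.28792824]
 [0.49573328 0.32386127]
 [0.51106331 0.36160626]]
rack ctr [0.48813081 0.30589476] -0.3928907074129486
groove+40 [0.50339829 0.34273377]
```

Run:
```python
from h import *
Rt=down(-.388)@R.from_rotvec([0,.07,0]).as_matrix()
for z in(.2,.085): print(go([.4693,.3566,z],Rt))
```

```text
(array([ 0.10758552, -0.13276137, -0.00025539]), array([-0.01287685,  0.06989006,  0.38681063]))
(array([ 0.10768605, -0.13281929,  0.11474455]), array([-0.01287685,  0.06989006,  0.38681063]))
```

```bash
python3 -m pendant '[{"dp":[0.03,-0.035,0],"rotation":[-0.003,0.018,0.1],"fingers":1},{"dp":[0.06,-0.07,0],"rotation":[-0.006,0.035,0.2],"fingers":1},{"dp":[0.09,-0.105,0],"rotation":[-0.01,0.05,0.3],"fingers":1},{"dp":[0.1075,-0.1328,0.01],"rotation":[-0.013,0.07,0.387],"fingers":1},{"dp":[0.1077,-0.1328,0.05],"rotation":[-0.013,0.07,0.387],"fingers":1},{"dp":[0.1077,-0.1328,0.09],"rotation":[-0.013,0.07,0.387],"fingers":1},{"dp":[0.1077,-0.1328,0.115],"rotation":[-0.013,0.07,0.387],"fingers":1},{"dp":[0.1077,-0.1328,0.115],"rotation":[-0.013,0.07,0.387],"fingers":1}]'
python3 - <<'E'
from h import *
for n in("scene","side"): cv2.imwrite(f"pics/B_{n}.png",arm.get_image(n))
Rt=down(-.388)@R.from_rotvec([0,.07,0]).as_matrix()
s=arm.observe();print(s['position'],s['force'],go([.4693,.3566,.018],Rt))
crop(cv2.imread("pics/B_scene.png"),240,80,160,120,5,"pics/B2.png")
crop(cv2.imread("pics/B_side.png"),150,180,200,150,4,"pics/B1.png")
E
```

```text
clock: 30.15
position: [0.4695, 0.3542, 0.0834]
ee_rot: [-2.578, -1.727, -0.086]
force: [-1.0, 0.1, -0.3]
width: 0.211
[0.4702675  0.35621711 0.0857549 ] [ 0.19582767 -0.1434574  -1.45797249] (array([-0.00481011, -0.00108226,  0.06758329]), array([ 0.0007319 , -0.00085605, -0.00160096]))
```

View pics/B2.png

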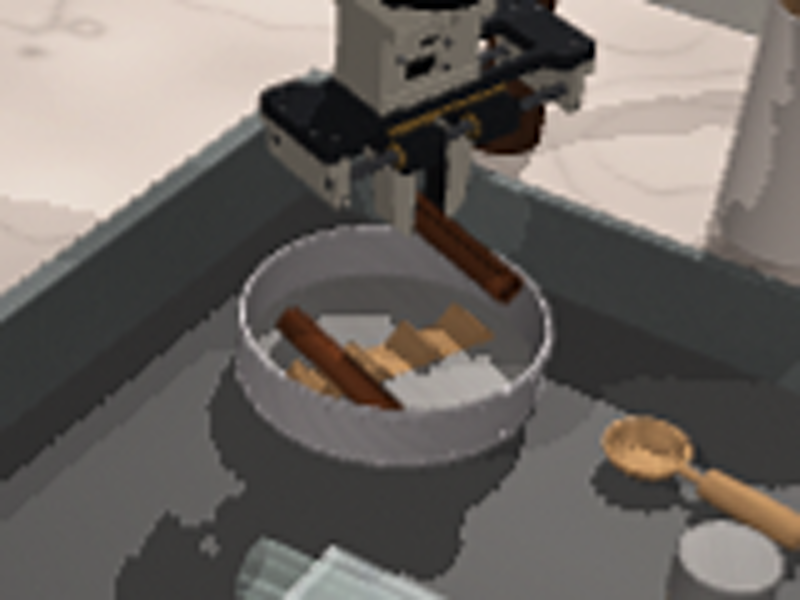

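View pics/B1.png

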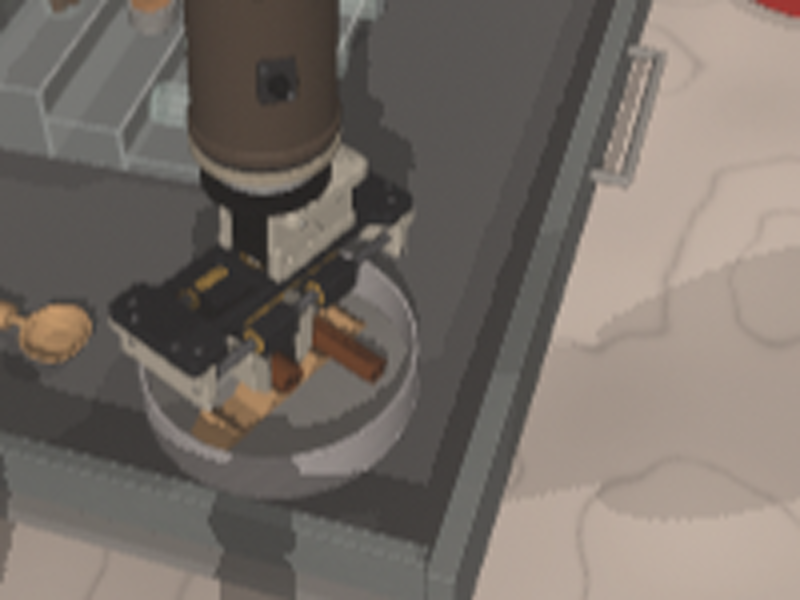

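```bash
python3 -m pendant '[{"dp":[-0.0015,-0.0005,0.02],"rotation":[0,0,0],"fingers":1},{"dp":[-0.003,-0.001,0.04],"rotation":[0,0,0],"fingers":1},{"dp":[-0.004,-0.001,0.054],"rotation":[0,0,0],"fingers":1},{"dp":[-0.0046,-0.001,0.062],"rotation":[0,0,0],"fingers":1},{"dp":[-0.0048,-0.001,0.066],"rotation":[0,0,0],"fingers":1},{"dp":[-0.0048,-0.001,0.066],"rotation":[0,0,0],"fingers":1}]'
python3 - <<'E'
from h import *
for n in("scene","side"): cv2.imwrite(f"pics/D_{n}.png",arm.get_image(n))
Rt=down(-.388)@R.from_rotvec([0,.07,0]).as_matrix()
s=arm.observe();print(s['position'],s['force'],go([.4693,.3566,.018],Rt))
crop(cv2.imread("pics/D_scene.png"),260,80,120,90,6,"pics/D2.png")
E
```

```text
clock: 31.0
position: [0.4693, 0.3567, 0.0195]
ee_rot: [-2.576, -1.727, -0.092]
force: [-0.6, 0.6, 0.2]
width: 0.209
[0.46956242 0.35678802 0.02001019] [0.68207383 0.05352733 0.84879469] (array([-0.00041654, -0.00017333,  0.00198532]), array([ 0.00108778, -0.00152676, -0.00145076]))
```

View pics/D2.png

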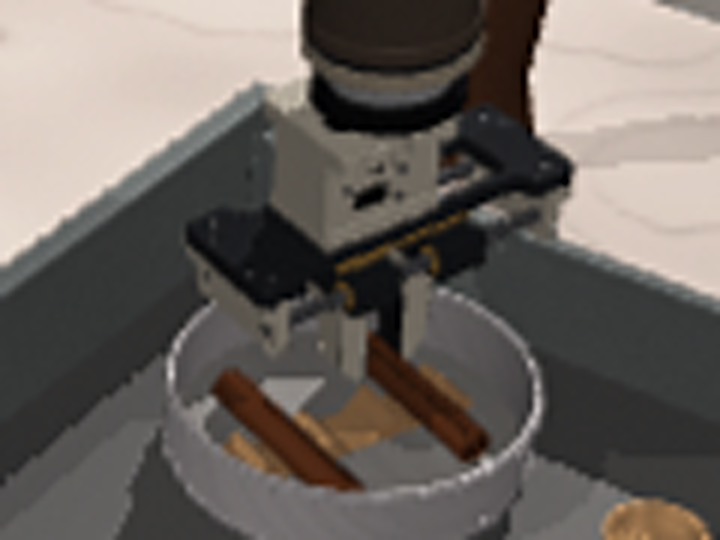

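```bash
python3 -m pendant '[{"dp":[-0.0004,0,0.0017],"rotation":[0,0,0],"fingers":1},{"dp":[-0.0004,0,0.0017],"rotation":[0,0,0],"fingers":1},{"dp":[-0.0004,0,0.0017],"rotation":[0,0,0],"fingers":0.36},{"dp":[-0.0004,0,0.0017],"rotation":[0,0,0],"fingers":0.36},{"dp":[-0.0004,0,0.0017],"rotation":[0,0,0],"fingers":0.36},{"dp":[-0.0004,0,-0.01],"rotation":[0,0,0],"fingers":0.36},{"dp":[-0.0004,0,-0.05],"rotation":[0,0,0],"fingers":0.36},{"dp":[-0.0004,0,-0.10],"rotation":[0,0,0],"fingers":0.36},{"dp":[0,0.0,-0.15],"rotation":[0,0,0],"fingers":0.2},{"dp":[-0.03,0.06,-0.18],"rotation":[0,-0.03,0],"fingers":0},{"dp":[-0.05,0.12,-0.18],"rotation":[0,-0.07,0],"fingers":0},{"dp":[-0.05,0.16,-0.18],"rotation":[0,-0.07,0],"fingers":0},{"dp":[-0.05,0.16,-0.18],"rotation":[0,-0.07,0],"fingers":0}]'
python3 - <<'E'
from h import *
for n in("scene","side"): cv2.imwrite(f"pics/E_{n}.png",arm.get_image(n))
w=cam("wrist");np.save("E_w.npy",np.r_[w['rvec'],w['tvec']])
s=arm.observe();cv2.imwrite("pics/E_wrist.png",arm.get_image("wrist"));print(s['position'],s['joints'].round(2))
crop(cv2.imread("pics/E_wrist.png"),190,0,230,170,3.4,"pics/E1.png")
E
```

```text
clock: 32.72
position: [0.5972, 0.2341, 0.1961]
ee_rot: [2.614, 1.74, 0.003]
force: [-0.8, 0.8, -0.7]
width: 0.497
[0.5932339  0.23817744 0.19644576] [ 0.02  0.6  -0.78  1.53  0.44  1.19  0.35]
```

View pics/E1.png

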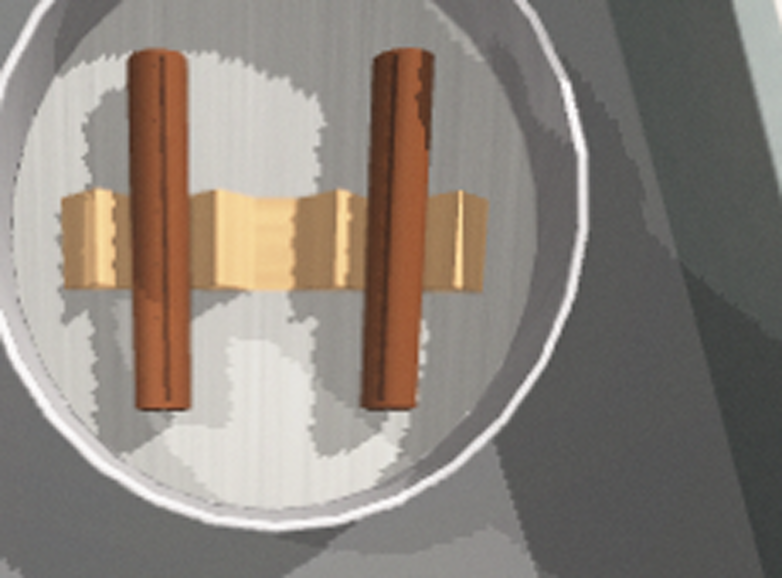

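View pics/E_scene.png

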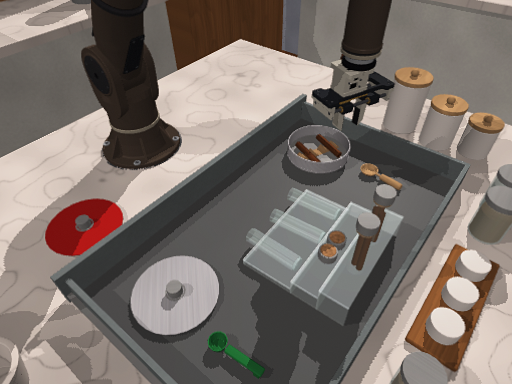

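View pics/E_side.png

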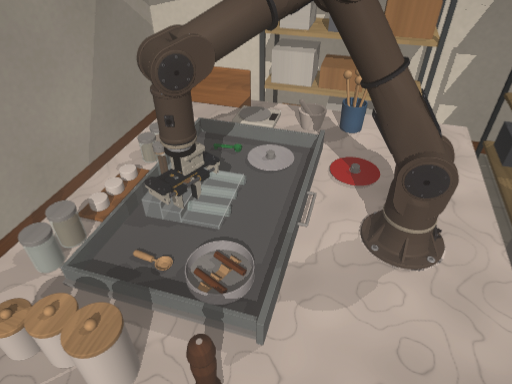

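Run:
```python
from h import *
C=cam("scene");S=cam("side")
crop(cv2.imread("pics/E_scene.png"),120,245,120,100,6,"pics/F1.png");crop(cv2.imread("pics/E_side.png"),235,130,75,55,9,"pics/F2.png")
b=tri([(C,(174,285)),(S,(270.5,152))]);print(b)
print(go([.60,-.30,.20],down(0)))
w=cam("wrist");o=np.load("E_w.npy");w['R']=R.from_rotvec(o[:3]).as_matrix();w['C']=-w['R'].T@o[3:]
f=3.4;q=lambda a,b,z:plane(w,(190+a/f,b/f),z)[:2]
t=np.array([.488,.306])
for l in [((158,56),(163,405)),((404,55),(389,405))]:
    a=q(*l[0],.032);b=q(*l[1],.03);d=(a+b)/2-t;print((a+b)/2,np.linalg.norm(a-b),d@[.9257,-.378],d@[.378,.9257],np.arctan2(*(b-a)[::-1]))
```

```text
[ 0.50583292 -0.30451698  0.04018224]
(array([-0.49603512,  0.21099512, -0.00448725]), array([ 0.00053963, -0.00218135, -0.38832758]))
[0.47356309 0.2695797 ] 0.10695571112044233 0.00040262873051088934 -0.039171423721988265 -0.3882400909464379
[0.50282482 0.3414074 ] 0.10738668961703918 0.0003393409596625463 0.03838041344217328 -0.38863354993027077
```

View pics/F1.png

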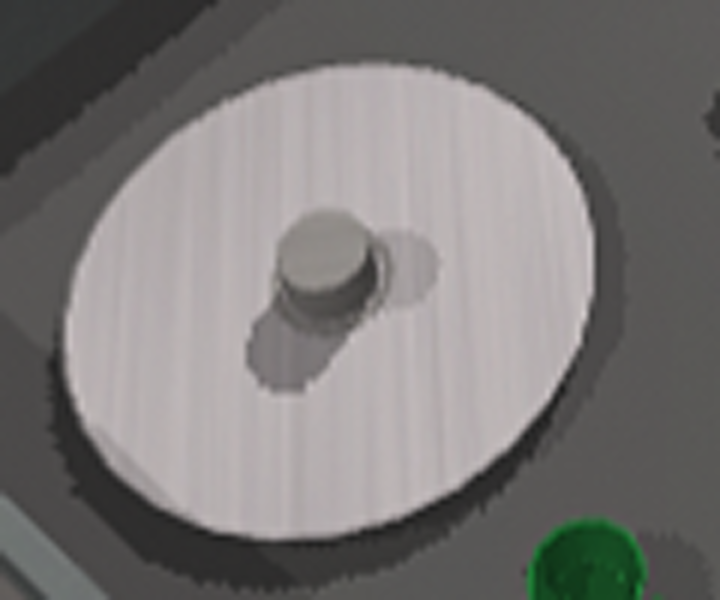

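```bash
python3 -m pendant '[{"dp":[-0.05,0.01,-0.01],"rotation":[0,0,-0.08],"fingers":-0.6},{"dp":[-0.11,0.035,-0.01],"rotation":[0,0,-0.16],"fingers":-0.6},{"dp":[-0.165,0.06,-0.01],"rotation":[0,0,-0.24],"fingers":-0.6},{"dp":[-0.22,0.085,-0.01],"rotation":[0,0,-0.32],"fingers":-0.6},{"dp":[-0.28,0.11,-0.01],"rotation":[0,0,-0.388],"fingers":-0.6},{"dp":[-0.335,0.135,-0.01],"rotation":[0,0,-0.388],"fingers":-0.6},{"dp":[-0.39,0.16,-0.01],"rotation":[0,0,-0.388],"fingers":-0.6},{"dp":[-0.44,0.19,-0.01],"rotation":[0,0,-0.388],"fingers":-0.6},{"dp":[-0.496,0.211,-0.005],"rotation":[0,0,-0.388],"fingers":-0.6},{"dp":[-0.496,0.211,-0.005],"rotation":[0,0,-0.388],"fingers":-0.6}]' 25
python3 - <<'E'
from h import *
arm.get_image("scene")
w=cam("wrist");s=arm.observe();im=arm.get_image("wrist");cv2.imwrite("pics/G_wrist.png",im);print(s['position'])
np.save("G_w.npy",np.r_[w['rvec'],w['tvec']])
E
```

```text
clock: 34.12
position: [0.5983, -0.3052, 0.1995]
ee_rot: [-2.229, -2.213, 0.001]
force: [0.6, 0.9, -0.9]
width: 0.799
[ 0.5992326  -0.30105157  0.20018463]
```

View pics/G_wrist.png

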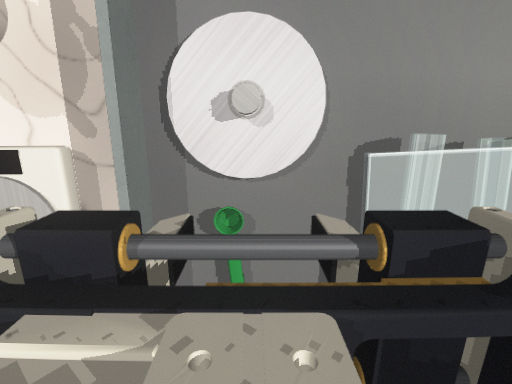

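Run:
```python
from h import *
w=cam("wrist");o=np.load("G_w.npy");w['R']=R.from_rotvec(o[:3]).as_matrix();w['C']=-w['R'].T@o[3:]
im=cv2.imread("pics/G_wrist.png");g=cv2.cvtColor(im,cv2.COLOR_BGR2GRAY);m=np.uint8(g>140)*255;m[:, :150]=0;m[190:]=0;m[:,350:]=0
m=cv2.morphologyEx(m,cv2.MORPH_CLOSE,np.ones((15,15)))
c=max(cv2.findContours(m,cv2.RETR_EXTERNAL,cv2.CHAIN_APPROX_NONE)[0],key=cv2.contourArea)[:,0]
P=np.array([plane(w,u,.019)[:2] for u in c.astype(float)])
A=np.c_[2*P,np.ones(len(P))];x=np.linalg.lstsq(A,(P**2).sum(1),rcond=None)[0];print(x[:2],np.sqrt(x[2]+x[0]**2+x[1]**2))
print("button top",plane(w,(246.5,96),.041), plane(w,(246,98),.041))
print(go([.506,-.3045,.09],down(0)),go([.506,-.3045,.026],down(0)))
```

```text
[ 0.5069629 -0.3078137] 0.09513258161234073
button top [ 0.50498247 -0.30687271  0.041     ] [ 0.50711629 -0.30744932  0.041     ]
(array([-0.00625584, -0.09403838,  0.1106261 ]), array([ 0.00098648, -0.00310605,  0.00062711])) (array([-0.0064546 , -0.09410157,  0.17462576]), array([ 0.00098648, -0.00310605,  0.00062711]))
```

```bash
python3 -m pendant '[{"dp":[-0.0085,-0.05,0.03],"rotation":[0.001,-0.003,0],"fingers":-0.4},{"dp":[-0.0085,-0.094,0.08],"rotation":[0.001,-0.003,0],"fingers":-0.4},{"dp":[-0.0085,-0.094,0.13],"rotation":[0.001,-0.003,0],"fingers":-0.4},{"dp":[-0.0085,-0.094,0.165],"rotation":[0.001,-0.003,0],"fingers":-0.4},{"dp":[-0.0085,-0.094,0.1755],"rotation":[0.001,-0.003,0],"fingers":-0.4},{"dp":[-0.0085,-0.094,0.1755],"rotation":[0.001,-0.003,0],"fingers":-0.4},{"dp":[-0.0085,-0.094,0.1755],"rotation":[0.001,-0.003,0],"fingers":1},{"dp":[-0.0085,-0.094,0.1755],"rotation":[0.001,-0.003,0],"fingers":1},{"dp":[-0.0085,-0.094,0.1755],"rotation":[0.001,-0.003,0],"fingers":1},{"dp":[-0.0085,-0.094,0.1755],"rotation":[0.001,-0.003,0],"fingers":1},{"dp":[-0.0085,-0.094,0.1755],"rotation":[0.001,-0.003,0],"fingers":1},{"dp":[-0.0085,-0.094,0.1755],"rotation":[0.001,-0.003,0],"fingers":1}]' 25
python3 - <<'E'
from h import *
s=arm.observe();print(s['position'],s['width'],s['force'])
im=arm.get_image("wrist");cv2.imwrite("pics/H_wrist.png",im)
im=arm.get_image("side");crop(im,230,110,120,90,6,"pics/H1.png")
E
```

```text
clock: 35.72
position: [0.5063, -0.3069, 0.0253]
ee_rot: [2.221, 2.221, 0.0]
force: [-0.0, -1.1, 3.6]
width: 0.364
[ 0.50630287 -0.30693046  0.02534289] 0.3640509490725001 [-0.00435819 -1.13541186  3.61980891]
```

View pics/H_wrist.png

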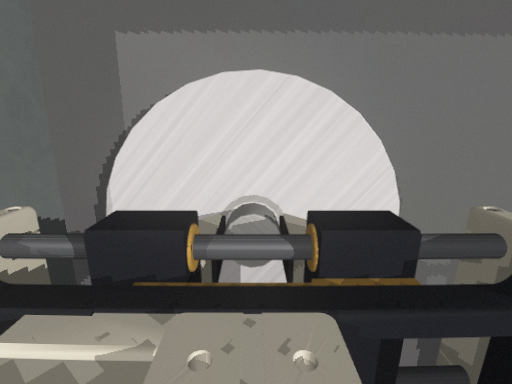

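View pics/H1.png

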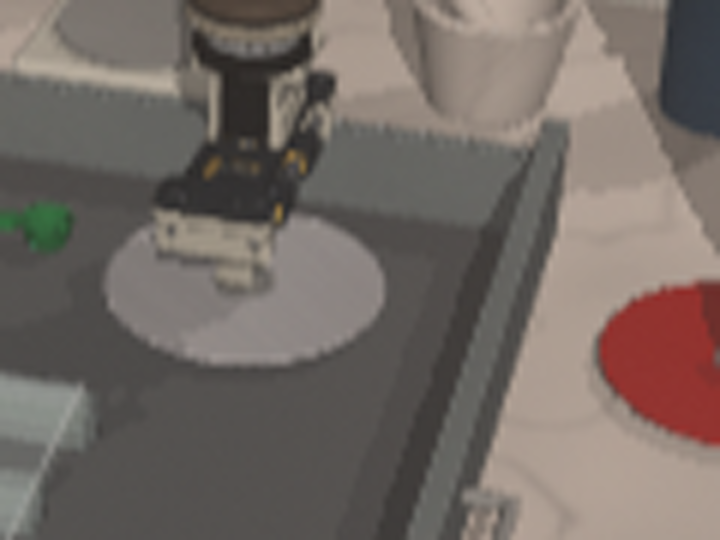

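```bash
python3 -m pendant '[{"dp":[0,0,-0.01],"rotation":[0,0,0],"fingers":1},{"dp":[0,0,-0.03],"rotation":[0,0,0],"fingers":1},{"dp":[0,0,-0.06],"rotation":[0,0,0],"fingers":1},{"dp":[0,0,-0.09],"rotation":[0,0,0],"fingers":1},{"dp":[0.03,0,-0.12],"rotation":[0,0,0],"fingers":1},{"dp":[0.07,0,-0.14],"rotation":[0,0,0],"fingers":1},{"dp":[0.12,0,-0.14],"rotation":[0,0,0],"fingers":1},{"dp":[0.17,0,-0.14],"rotation":[0,0,0],"fingers":1},{"dp":[0.22,-0.01,-0.14],"rotation":[0,0,0],"fingers":1},{"dp":[0.26,-0.01,-0.14],"rotation":[0,0,0],"fingers":1},{"dp":[0.28,-0.01,-0.14],"rotation":[0,0,0],"fingers":1},{"dp":[0.28,-0.01,-0.14],"rotation":[0,0,0],"fingers":1}]' 25
python3 - <<'E'
from h import *
for n in("scene","side"): cv2.imwrite(f"pics/I_{n}.png",arm.get_image(n))
w=cam("wrist");s=arm.observe();im=arm.get_image("wrist");cv2.imwrite("pics/I_wrist.png",im);print(s['position'],s['force'],s['width'])
E
```

```text
clock: 37.33
position: [0.4961, -0.0248, 0.1664]
ee_rot: [2.216, 2.225, 0.002]
force: [-0.5, 0.1, -2.6]
width: 0.364
[ 0.49615172 -0.02756102  0.16569698] [ 0.42778306 -0.84328315 -1.55010124] 0.3585089123052555
```

View pics/I_scene.png

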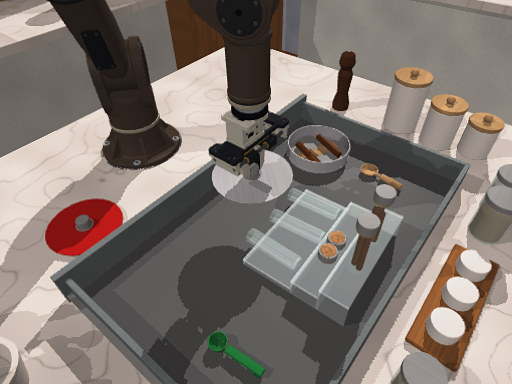

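View pics/I_side.png

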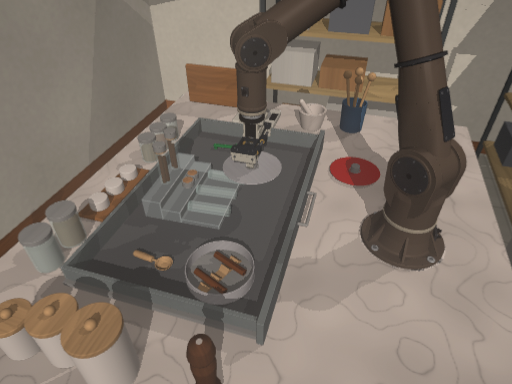

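View pics/I_wrist.png

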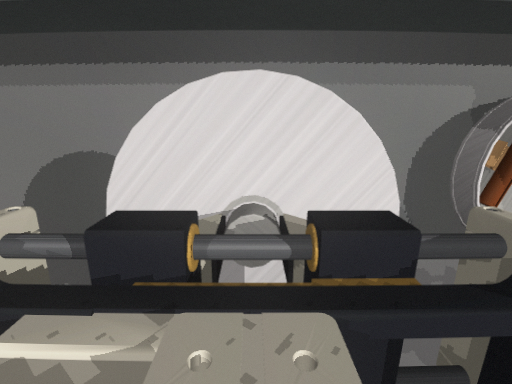

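Run:
```python
from h import *
a=cv2.imread("pics/E_side.png").astype(int);b=cv2.imread("pics/I_side.png").astype(int);print("side tin diff",np.abs(a-b)[238:305,182:258].mean())
s=arm.observe();w=cam("wrist")
im=cv2.imread("pics/I_wrist.png");g=cv2.cvtColor(im,cv2.COLOR_BGR2GRAY);m=np.uint8(g>165)*255;m[:,:90]=0;m[:,410:]=0;m[205:]=0
c=max(cv2.findContours(m,cv2.RETR_EXTERNAL,cv2.CHAIN_APPROX_NONE)[0],key=cv2.contourArea)[:,0];c=c[(c[:,1]<185)]
for zt in(.0063,):
    P=np.array([tplane(w,u,zt,s)[:2] for u in c.astype(float)])
    A=np.c_[2*P,np.ones(len(P))]
    for _ in range(3):
        x=np.linalg.lstsq(A,(P**2).sum(1),rcond=None)[0];r=np.sqrt(x[2]+x[0]**2+x[1]**2);e=np.abs(np.hypot(*(P-x[:2]).T)-r);k=e<.002;P=P[k];A=A[k]
    print(x[:2],r,len(P))
# left/right asymmetry for tilt
print(s['position'],s['force'])
for z in(.15,.09,.06): print(go([.488,.306,z],down(0)))
```

```text
side tin diff 4.277821419219691
[-9.65015949e-05  6.41772123e-04] 0.09484857937882903 356
[ 0.4961374  -0.0280574   0.16545738] [-0.15358611  0.21708917 -1.71090412]
(array([ 0.33406739, -0.00842613,  0.01508228]), array([ 0.000412  ,  0.00111261, -0.00084548]))
(array([ 0.33413413, -0.00845088,  0.07508224]), array([ 0.000412  ,  0.00111261, -0.00084548]))
(array([ 0.33416751, -0.00846325,  0.10508222]), array([ 0.000412  ,  0.00111261, -0.00084548]))
```

Run:
```python
from h import *
o=[]
for n,c in(("scene",(270,110)),("side",(165,220))):
    im=cv2.imread(f"pics/I_{n}.png");p=cam(n);im=cv2.resize(im,None,fx=4,fy=4,interpolation=cv2.INTER_CUBIC)
    t=np.array([.4875,.3055,.008])
    for a in np.linspace(0,2*np.pi,60): cv2.circle(im,tuple((proj(p,t+[.095*np.cos(a),.095*np.sin(a),.042])*4+2).astype(int)),1,(0,0,255),-1)
    o.append(im[c[1]*4:c[1]*4+400,c[0]*4:c[0]*4+400])
cv2.imwrite("pics/J.png",np.hstack(o))
```

```text
(no output)
```

View pics/J.png

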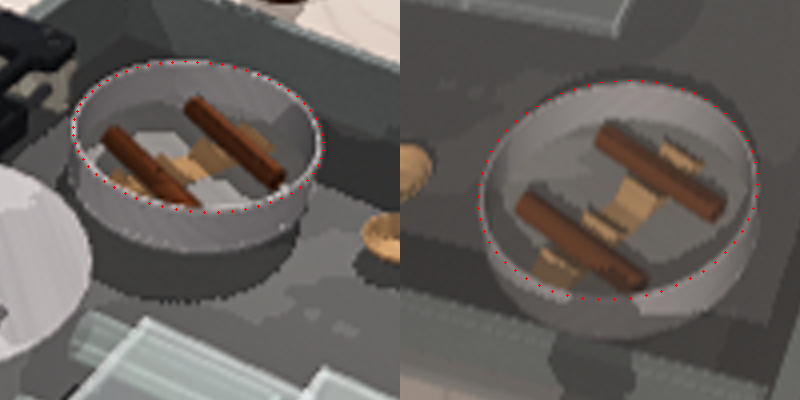

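```bash
python3 -m pendant '[{"dp":[0.03,0,0],"rotation":[0,0,0],"fingers":1},{"dp":[0.08,0,0],"rotation":[0,0,0],"fingers":1},{"dp":[0.13,0,0],"rotation":[0,0,0],"fingers":1},{"dp":[0.18,-0.004,0],"rotation":[0,0,0],"fingers":1},{"dp":[0.23,-0.009,0],"rotation":[0,0,0],"fingers":1},{"dp":[0.28,-0.009,0.01],"rotation":[0,0.001,0],"fingers":1},{"dp":[0.32,-0.009,0.03],"rotation":[0,0.001,0],"fingers":1},{"dp":[0.3336,-0.009,0.055],"rotation":[0,0.001,0],"fingers":1},{"dp":[0.3336,-0.009,0.065],"rotation":[0,0.001,0],"fingers":1},{"dp":[0.3336,-0.009,0.065],"rotation":[0,0.001,0],"fingers":1}]' 25
python3 - <<'E'
from h import *
o=[]
for n,c in(("scene",(270,90)),("side",(165,210))):
    im=arm.get_image(n);cv2.imwrite(f"pics/K_{n}.png",im);o.append(cv2.resize(im,None,fx=4,fy=4)[c[1]*4:c[1]*4+420,c[0]*4:c[0]*4+400])
cv2.imwrite("pics/K.png",np.hstack(o))
s=arm.observe();print(s['position'],s['force']);print(go([.4875,.305,.07],down(0)))
E
```

```text
clock: 38.72
position: [0.4878, 0.3034, 0.0995]
ee_rot: [2.224, 2.218, -0.003]
force: [0.8, 0.2, -1.7]
width: 0.363
[0.48830897 0.30422623 0.10073335] [ 0.30865659 -0.15711953 -1.13238333]
(array([ 0.00078313, -0.00084493,  0.03073214]), array([ 0.00110058,  0.00037868, -0.00275142]))
```

View pics/K.png

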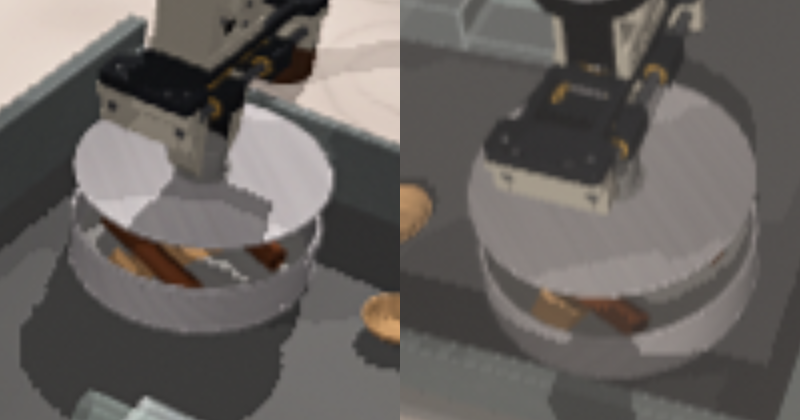

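```bash
python3 -m pendant '[{"dp":[0.0008,-0.0008,0.012],"rotation":[0.001,0,-0.002],"fingers":1},{"dp":[0.0008,-0.0008,0.022],"rotation":[0.001,0,-0.002],"fingers":1},{"dp":[0.0008,-0.0008,0.029],"rotation":[0.001,0,-0.002],"fingers":1},{"dp":[0.0008,-0.0008,0.034],"rotation":[0.001,0,-0.002],"fingers":1},{"dp":[0.0008,-0.0008,0.038],"rotation":[0.001,0,-0.002],"fingers":1},{"dp":[0.0008,-0.0008,0.04],"rotation":[0.001,0,-0.002],"fingers":1},{"dp":[0.0008,-0.0008,0.04],"rotation":[0.001,0,-0.002],"fingers":1}]' 25
python3 - <<'E'
from h import *
o=[]
for n,c in(("scene",(270,90)),("side",(165,210))):
    im=arm.get_image(n);cv2.imwrite(f"pics/L_{n}.png",im);o.append(cv2.resize(im,None,fx=4,fy=4)[c[1]*4:c[1]*4+420,c[0]*4:c[0]*4+400])
cv2.imwrite("pics/L.png",np.hstack(o))
s=arm.observe();print(s['position'],s['force'])
E
```

```text
clock: 39.7
position: [0.4875, 0.3051, 0.0607]
ee_rot: [2.222, 2.22, -0.0]
force: [-0.6, 0.2, -1.9]
width: 0.361
[0.48755381 0.30510971 0.06088891] [-0.50539597  0.80257053 -1.76780319]
```

View pics/L.png

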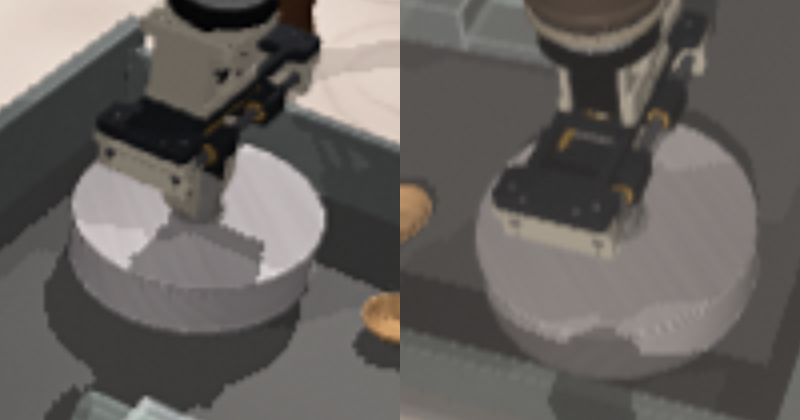

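```bash
python3 -m pendant '[{"dp":[0,0,0.001],"rotation":[0,0,0],"fingers":1},{"dp":[0,0,0.0017],"rotation":[0,0,0],"fingers":1},{"dp":[0,0,0.0017],"rotation":[0,0,0],"fingers":1},{"dp":[0,0,0.0017],"rotation":[0,0,0],"fingers":0},{"dp":[0,0,0.0017],"rotation":[0,0,0],"fingers":0},{"dp":[0,0,0.0017],"rotation":[0,0,0],"fingers":0},{"dp":[0,0,-0.02],"rotation":[0,0,0],"fingers":0},{"dp":[0,0,-0.05],"rotation":[0,0,0],"fingers":0},{"dp":[0,0,-0.07],"rotation":[0,0,0],"fingers":0.5},{"dp":[0,0.06,-0.12],"rotation":[0,0,0],"fingers":1},{"dp":[0,0.11,-0.14],"rotation":[0,0,0],"fingers":1},{"dp":[0,0.11,-0.14],"rotation":[0,0,0],"fingers":1}]' 25
python3 - <<'E'
from h import *
o=[]
for n,c in(("scene",(270,90)),("side",(165,210))):
    im=arm.get_image(n);cv2.imwrite(f"pics/M_{n}.png",im);o.append(cv2.resize(im,None,fx=4,fy=4)[c[1]*4:c[1]*4+420,c[0]*4:c[0]*4+400])
cv2.imwrite("pics/M.png",np.hstack(o))
w=cam("wrist");np.save("M_w.npy",np.r_[w['rvec'],w['tvec']]);s=arm.observe();cv2.imwrite("pics/M_wrist.png",arm.get_image("wrist"))
print(s['position'],s['force'],s['width'])
E
```

```text
clock: 41.3
position: [0.6021, 0.3041, 0.2035]
ee_rot: [2.227, 2.214, 0.007]
force: [-0.7, 0.8, -1.2]
width: 0.11
[0.59799681 0.30501392 0.20148465] [-0.04663493  0.67918051  0.82176162] 0.031167017171252732
```

View pics/M.png

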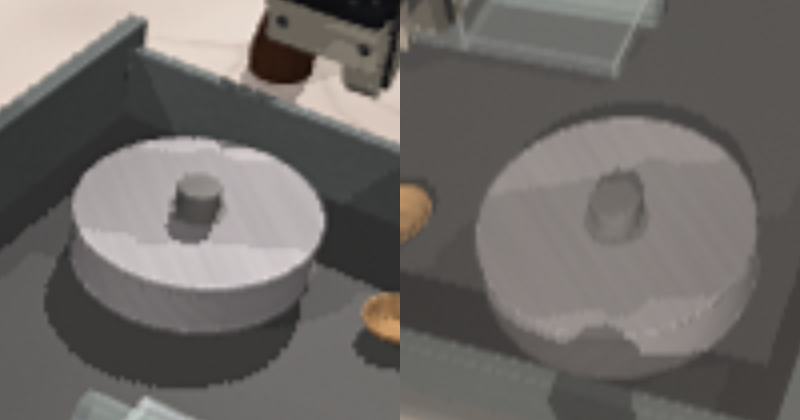

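View pics/M_wrist.png

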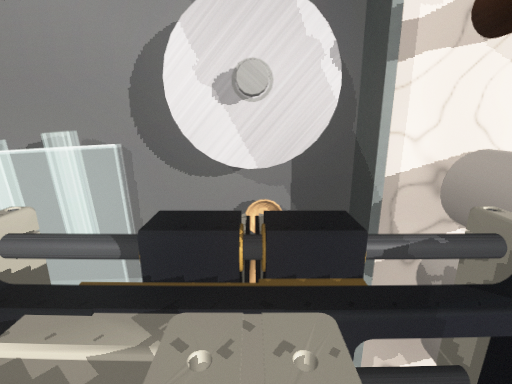

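Run:
```python
from h import *
w=cam("wrist");o=np.load("M_w.npy");w['R']=R.from_rotvec(o[:3]).as_matrix();w['C']=-w['R'].T@o[3:]
print(plane(w,(253,75),.075))
print(tri([(cam("scene"),(270+198/4,90+183/4)),(cam("side"),(165+(617-400)/4,210+185/4))]))
print(go([.4875,.3055,.09],down(0)))
```

```text
[0.48707859 0.30601021 0.075     ]
[0.48828063 0.300277   0.07944514]
(array([ 0.00022366, -0.10907195,  0.1109627 ]), array([-6.65003536e-04,  8.76363545e-05, -2.36049760e-04]))
```

```bash
python3 -m pendant '[{"dp":[0,-0.05,0.02],"rotation":[0,0,0],"fingers":1},{"dp":[0,-0.109,0.06],"rotation":[0,0,0],"fingers":1},{"dp":[0,-0.109,0.1],"rotation":[0,0,0],"fingers":1},{"dp":[0,-0.109,0.115],"rotation":[0,0,0],"fingers":1},{"dp":[0,-0.109,0.122],"rotation":[0,0,0],"fingers":1},{"dp":[0,-0.109,0.126],"rotation":[0,0,0],"fingers":1},{"dp":[0,-0.109,0.126],"rotation":[0,0,0],"fingers":1}]'
python3 - <<'E'
from h import *
s=arm.observe();print(s['position'],s['force'],s['width'])
E
```

```text
clock: 42.32
position: [0.4882, 0.3056, 0.0756]
ee_rot: [-2.222, -2.22, -0.001]
force: [-0.2, 0.5, 2.0]
width: 0.006
[0.48824433 0.30563626 0.07557765] [-0.18458373  0.531655    2.00085972] 0.006124400119492827
```

Touching at z≈0.0756. Press down in small steps.

```bash
python3 -m pendant '[{"dp":[0,0,0.003],"rotation":[0,0,0],"fingers":1},{"dp":[0,0,0.006],"rotation":[0,0,0],"fingers":1},{"dp":[0,0,0.008],"rotation":[0,0,0],"fingers":1},{"dp":[0,0,0.0095],"rotation":[0,0,0],"fingers":1},{"dp":[0,0,0.0095],"rotation":[0,0,0],"fingers":1}]'
python3 - <<'E'
from h import *
s=arm.observe();print(s['position'],s['force'],s['width'])
E
```

```text
clock: 42.95
position: [0.4886, 0.306, 0.0672]
ee_rot: [2.222, 2.22, 0.003]
force: [-3.3, -2.5, 14.5]
width: 0.0
[0.48859748 0.30601433 0.06721324] [-3.25868829 -2.52402645 14.52347095] 0.00030543510329904576
```

```bash
python3 -m pendant '[{"dp":[0,0,0.002],"rotation":[0,0,0],"fingers":1},{"dp":[0,0,0.002],"rotation":[0,0,0],"fingers":1}]'
python3 -m pendant '[{"dp":[0,0,-0.01],"rotation":[0,0,0],"fingers":1},{"dp":[0,0,-0.05],"rotation":[0,0,0],"fingers":1},{"dp":[0,0.04,-0.1],"rotation":[0,0,0],"fingers":1},{"dp":[0,0.09,-0.14],"rotation":[0,0,0],"fingers":1},{"dp":[0,0.12,-0.16],"rotation":[0,0,0],"fingers":1},{"dp":[0,0.12,-0.16],"rotation":[0,0,0],"fingers":1},{"dp":[0,0.12,-0.16],"rotation":[0,0,0],"fingers":1}]'
python3 - <<'E'
from h import *
o=[]
for n,c in(("scene",(270,90)),("side",(165,210))):
    im=arm.get_image(n);cv2.imwrite(f"pics/N_{n}.png",im);o.append(cv2.resize(im,None,fx=4,fy=4)[c[1]*4:c[1]*4+420,c[0]*4:c[0]*4+400])
cv2.imwrite("pics/N.png",np.hstack(o));cv2.imwrite("pics/N_wrist.png",arm.get_image("wrist"))
print(arm.observe()['clock'])
E
```

```text
clock: 43.2
position: [0.4887, 0.3061, 0.0671]
ee_rot: [2.221, 2.219, 0.003]
force: [-6.0, -5.6, 25.3]
width: 0.007
clock: 44.08
position: [0.6072, 0.3061, 0.2266]
ee_rot: [2.221, 2.221, 0.001]
force: [-0.4, 0.4, 0.1]
width: 0.007
44.225
```

View pics/N.png

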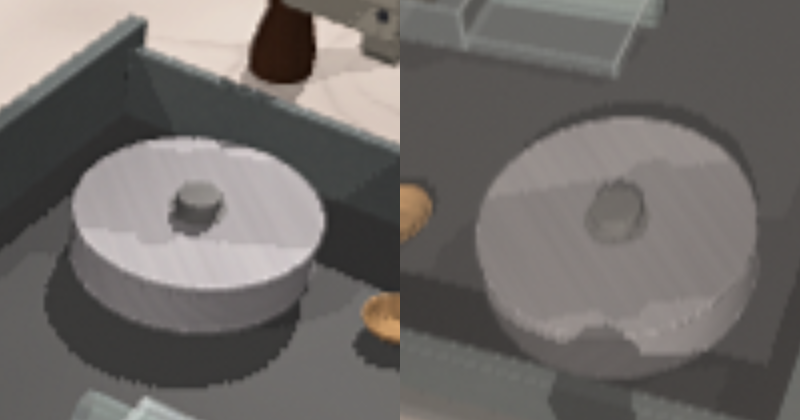

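View pics/N_scene.png

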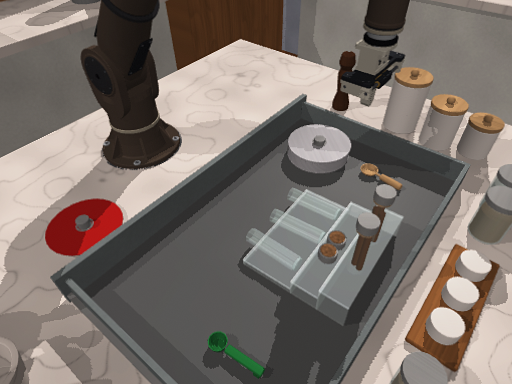

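View pics/N_side.png

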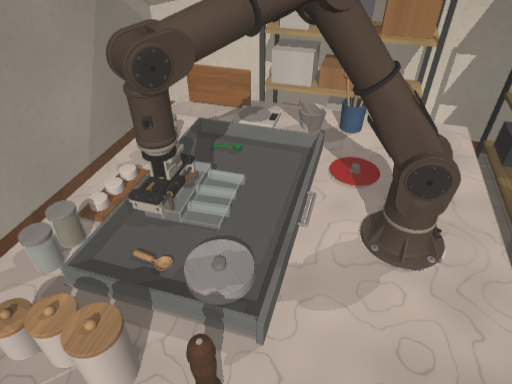

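```bash
python3 -c "
from cell import arm
print(arm.sign_off())"
```

```text
the job is handed in; nothing more can be done
None
```

Both cinnamon sticks are in the rack, the lid is on and its button is down. I handed the job in at about 44 s of the 210 s; sign-off gave no verdict.

**Sticks:** Only the two outer tubes held a stick; the middle one was empty and I left it alone. I tipped each tube low over the drawer floor until the stick came part-way out, laid it back on the front step, and put the stick in one of the two outer grooves. In the wrist picture both sticks measured within about 0.5 mm of centre lengthwise and lay 39.2 and 38.4 mm from the tin's middle line (nominal 40).

**Lid and button:** I set the grey lid from the drawer, not the red look-alike outside it. Both fixed cameras show it flush all round. The button stopped after about 8.4 mm of travel from first touch (nominal 8), under up to 25 N, and looks lower in the last pictures.

**Other things:** The tubes lie on the front step, the bystanders look unmoved, and I saw no knock to the tin or the lid.

**What went differently from plan:**
- **First tube:** the stick came out 69 mm, further than I wanted. Keeping its tip on the floor, I eased it back in to about 50 mm exposed. It slid out again to about 57 mm as I levelled the tube and lay tilted there by about 8 degrees, so I tilted the gripper to match.
- **Wrist joint:** one wrist joint came within 0.01 rad of its lower limit while I tipped the second tube.
- **Button position:** two-view and wrist estimates of the button disagreed by up to 6 mm. I used the wrist one, and the press landed as expected.

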